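Pull-check the caps of a pre-packed batch in the dispensary

TASK

Check the caps of the pill bottles standing on the batch sheet, one at a time from the near end of the row to the far end so that they stay in batch order: stand the bottle in the check jig, swing the toggle clamp over centre onto its shoulder, pull the cap straight up with about 12 N for a good second, then swing the clamp back and take the bottle out. Stand bottles whose cap held in the white basket and any whose cap rode up in the small grey tray. Never pull with more than 25 N on a cap that holds, leave the clamp open, and do not disturb the carton, the label roll or the stapler.

Things in the scene. Friction and masses are not known exactly. Their poses are not given: they have to be found in the camera images.
- bottle1_mid (a point): Middle of bottle 1 (first place, the end of the row nearest the robot): on its axis, 52.5 mm above its underside; z up the bottle. Amber pill bottle, 105 mm tall, 80 to 135 g: body 60 mm diameter, flat shoulder 65 mm up, bare neck 26 mm diameter for 16 mm, then a white push-and-turn cap, 34 mm diameter, 24 mm tall (81 to 105 mm up). All look alike. Can be carried by the cap.
- bottle2_mid (a point): Middle of bottle 2 (second place in the row): on its axis, 52.5 mm above its underside; z up the bottle. Amber pill bottle, 105 mm tall, 80 to 135 g: body 60 mm diameter, flat shoulder 65 mm up, bare neck 26 mm diameter for 16 mm, then a white push-and-turn cap, 34 mm diameter, 24 mm tall (81 to 105 mm up). All look alike. Can be carried by the cap.
- bottle3_mid (a point): Middle of bottle 3 (third place in the row): on its axis, 52.5 mm above its underside; z up the bottle. Amber pill bottle, 105 mm tall, 80 to 135 g: body 60 mm diameter, flat shoulder 65 mm up, bare neck 26 mm diameter for 16 mm, then a white push-and-turn cap, 34 mm diameter, 24 mm tall (81 to 105 mm up). All look alike. Can be carried by the cap.
- bottle4_mid (a point): Middle of bottle 4 (fourth place, the end of the row farthest from the robot): on its axis, 52.5 mm above its underside; z up the bottle. Amber pill bottle, 105 mm tall, 80 to 135 g: body 60 mm diameter, flat shoulder 65 mm up, bare neck 26 mm diameter for 16 mm, then a white push-and-turn cap, 34 mm diameter, 24 mm tall (81 to 105 mm up). All look alike. Can be carried by the cap.
- cap1 (a joint): How far the cap of bottle 1 has lifted off its seat, in m, 0 when seated. A sound cap is sprung: it lifts 0.2 mm for each newton of upward pull (2.4 mm at 12 N) and goes back when let go. A cap that has not caught needs only about 5 N, rides up 9 mm to a stop and stays up until it is pushed back down.
- cap2 (a joint): How far the cap of bottle 2 has lifted off its seat, in m, 0 when seated. A sound cap is sprung: it lifts 0.2 mm for each newton of upward pull (2.4 mm at 12 N) and goes back when let go. A cap that has not caught needs only about 5 N, rides up 9 mm to a stop and stays up until it is pushed back down.
- cap3 (a joint): How far the cap of bottle 3 has lifted off its seat, in m, 0 when seated. A sound cap is sprung: it lifts 0.2 mm for each newton of upward pull (2.4 mm at 12 N) and goes back when let go. A cap that has not caught needs only about 5 N, rides up 9 mm to a stop and stays up until it is pushed back down.
- cap4 (a joint): How far the cap of bottle 4 has lifted off its seat, in m, 0 when seated. A sound cap is sprung: it lifts 0.2 mm for each newton of upward pull (2.4 mm at 12 N) and goes back when let go. A cap that has not caught needs only about 5 N, rides up 9 mm to a stop and stays up until it is pushed back down.
- nest (a point): Middle of the check jig's nest floor, 12 mm above the desk; a bottle stands there. z up, x from the clamp towards the bottle. Square pocket 66 mm wide inside at the floor, walls 12 mm high, flared to 74 mm at the top. The jig, fixed, is a 12 mm aluminium plate 90 mm wide, from 42 mm beyond the nest's middle to 223 mm behind it (-x). The clamp's bracket is 62 to 134 mm behind, 34 mm wide, 90 mm high.
- clamp_pivot (a point): Pivot of the clamp's handle, 80 mm above the desk and 120 mm behind the middle of the nest (its -x); the handle swings in the nest's x-z plane. Axes as the nest's.
- clamp_grip (a point): Middle of the handle's black rubber sleeve (18 mm diameter, 66 mm long, along the handle), 85 mm from clamp_pivot; it swings with the handle. Can be pinched across its sides from above and led round its arc in the pinch; takes about 2 to 6 N.
- clamp_handle (a joint): Swing of the toggle clamp's handle, rad. 0: open, handle 59 degrees (1.035 rad) above level, U-shaped bar upright (tips 185 mm above the desk), clear of the nest. 1.035: shut on its stop, handle level, pointing away from the bottle, bar level on the bottle's shoulder, a prong 6 mm thick either side of the neck, 10 mm below the cap. Goes over centre at 0.98 and then locks. Stays where it is left.
- basket_floor (a point): Middle of the inner floor (4 mm above the desk) of the square white slatted basket for bottles that passed: 156 by 156 mm inside, walls along x and y, 55 mm high, fixed. Room for four bottles, about 37 mm either side of the middle along x and y.
- tray_floor (a point): Middle of the inner floor (4 mm above the desk) of the small plain grey rework tray: 92 by 92 mm inside, walls along x and y, 25 mm high, fixed. Room for one bottle.
- carton: Bystander: medicine carton, 52 by 115 by 32 mm, origin under its middle. Leave alone.
- label_roll: Bystander: upright roll of labels, 68 mm diameter, 40 mm high, origin under its middle. Leave alone.
- stapler: Bystander: black stapler, 36 by 130 by 43 mm, origin under its middle. Leave alone.

How it is judged:
By the outcome, as a careful person would: the job done as asked, in the order asked, and still so for the second after the job is handed in, with the robot touching nothing.
Of bottle1, bottle2, bottle3, bottle4 only 2 to 3 are there at a start; the rules pass over those that are not, and their reading is None.
At some moment in a run one of bottle1, bottle2, bottle3, bottle4 may be knocked a few centimetres aside while the robot is not near it.
It also fails if it takes over 210 s, if anything falls off the work surface, if the arm or the gripper's body presses on something with over 40 N, if the wrist force passes 120 N, or if a joint passes its speed limit or range.

ROBOT

A 6-joint arm with a two-finger parallel gripper is mounted at the origin on the work surface. World frame = base frame: x ahead of the robot, y to its left, z up, the work surface at z = 0. Lengths are in m, angles in rad, forces in N, time in s.
With the tool pointing down it reaches from about 0.375 to 0.9 m from the base axis. Payload 3.1 kg.
Tool frame: the origin (TCP) lies on the front face of the gripper's body, between the roots of the fingers; the fingertips stand 73 mm ahead of it and the grasp point (between the pads) lies 54 mm ahead of it (manip.tips_ahead is the distance from the TCP to the fingertips, in m); z points along the fingers, y is the line along which they close (so a half turn about z gives the same grasp; the last joint's range is limited). The gripper opens to 85 mm and grips with 20 to 120 N. Pads are 22 mm wide; open, the fingers measure 114 mm over their backs; the gripper's body (76 mm by 85 mm) begins 54 mm behind the grasp point. The pads swing forward as they close: fully open they stand 13 mm farther back than shut.
Start: joints at [-1.466, 0.527, 1.433, -0, 1.181, -0.178], TCP at [0.175, -0.6, 0.304] pointing down, gripper open.
Joint ranges: [-3.08, 3.08], [-0.75, 2.2], [0.22, 2.44], [-1.43, 4.57], [0, 2.65], [-2.85, 2.85]. Speed limits (rad/s): [2.79, 2.79, 3.14, 3.14, 3.14, 3.14].

INTERFACE

Orientations are given as a unit quaternion [x, y, z, w].
In Python, from station import sense, eyes, workorder, manip gives the robot as it stands.
- The arm moves only by the shell command python3 -m inch 'ROWS' [OPENING] [FORCE]. ROWS is JSON, a list of rows, each an object of numbers: "dx", "dy", "dz": the shift along the tool's x, y, z in cm; "wx", "wy", "wz": the turn, a rotation vector about the tool's x, y, z in degrees. In form: [{"dx": .., "dy": .., "dz": .., "wx": .., "wy": .., "wz": ..}, ...]. A call has 1 to 10 rows; each row shifts and turns the commanded pose from where the row before left it, along the tool's axes as they then stand; what a row does not reach is not made up. A row lasts 1/8 s, in which the tool goes at most 62.5 mm and 10.7 degrees, less where a joint would pass 70% of its speed; a pose out of reach is approached as far as the arm can. A call with a gripper value outside its range is refused whole. OPENING is the opening, from 0 (shut) to 1 (fully open), set as the call begins (- or left out, the last holds). The fingers move at their own pace and stop on an object; FORCE is the grip in N (left out, the last holds). Time passes only in rows, so rows that do not move let the fingers close. It gives the time, the measured TCP pose, the force, the opening and the grip force at its end, in the units of the state.
- sense(): the state, without advancing time (a new reading comes with each control period).
- eyes.snapshot(name): name is "side" or "top" or "wrist"; returns the picture (400x640x3 uint8, red, green, blue); there is no depth.
- eyes.camera_params(name): a dict with "fx", "fy", "cx", "cy" (pixels), "rvec" (rotation vector, rad) and "tvec" (3), from world to camera coordinates, as OpenCV has them. Camera axes: x right, y down, z forward; pixel columns grow to the right and rows downward; lengths in m; the calibration is good to about 2 mm. A picture is of the moment at which its call begins: read the wrist's pose just before it. camera_params takes no time and is no camera call; for the wrist camera it gives the pose at the moment of the call.
- workorder.sign_off(): hands the job in; it is judged then, once.
The state is a dict: "t": time; "q": joint angles; "qd": joint speeds; "tau": joint torques, N m; "tcp_pos": TCP position; "tool_rot": TCP orientation; "force": force on the tool from outside, world axes, zero at the start; "ft_torque": the same for the moment, N m; "finger_gap": opening from 0.0 (shut) to 1.0 (fully open); "gripper_force": force on a finger pad.
Only numpy, scipy, OpenCV 4.12 (cv2) and the standard library are available. Lean on these libraries where they do the work, as an engineer would, in place of code of your own. Each camera call takes 0.05 s, during which the arm holds its last target. There are 200 camera calls.

## Working session

There is one attempt and no reset: what is moved stays moved. The work goes in short steps, Python scripts to look and compute and a shell command to move; the robot and the scene stay as the last step left them, time stands still between calls to the robot, and variables do not carry over. Pictures are saved under pics/ and viewed, at most 14 in all, crops included, and the job is handed in when it is done.

```bash
mkdir -p pics; ls
python3 - <<'E'
from station import sense, eyes, workorder, manip
import cv2
s=sense();print(s, manip.tips_ahead)
for n in ("top","side"):
    print(n,eyes.camera_params(n)); im=eyes.snapshot(n); cv2.imwrite(f"pics/{n}0.png",im[:,:,::-1])
print(sense()['t'])
E
```

```text
pics
{'t': 0.0, 'q': array([-1.46551100e+00,  5.28482719e-01,  1.43393052e+00,  2.27651540e-05,
        1.18138858e+00, -1.78503289e-01]), 'qd': array([-1.63482381e-03,  8.23292732e-04, -1.79471242e-03,  1.29512258e-03,
       -8.10737890e-05, -7.27551145e-04]), 'tau': array([ 2.68511103e-04, -4.42349696e+01, -1.78027314e+01, -1.97132949e-04,
        8.37496365e-03, -1.98491148e-05]), 'tcp_pos': array([ 0.17496673, -0.59941574,  0.3029143 ]), 'tool_rot': array([ 9.89949891e-01,  1.41414262e-01,  5.09473276e-05, -1.10346104e-03]), 'force': array([-0.03271188, -0.87628549, -0.24430445]), 'ft_torque': array([-0.00999439, -0.04270329,  0.02885136]), 'gripper_force': 0.0, 'finger_gap': 1.0039152406162928} 0.0726
top {'fx': 387.60542237530314, 'fy': 387.60542237530314, 'cx': 319.99895852286943, 'cy': 197.13864792761095, 'rvec': array([ 2.19669448, -2.15608862,  0.11358175]), 'tvec': array([-0.04895164,  0.58689365,  1.03000395])}
side {'fx': 362.1153558013961, 'fy': 362.1153558013961, 'cx': 313.0237328473021, 'cy': 203.31528647973926, 'rvec': array([ 0.24247421, -2.82672617,  1.23267197]), 'tvec': array([0.55679505, 0.18673579, 1.02911847])}
0.1
```

View pics/top0.png

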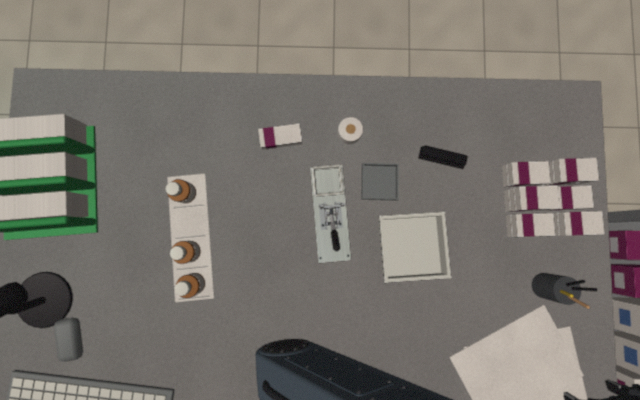

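View pics/side0.png

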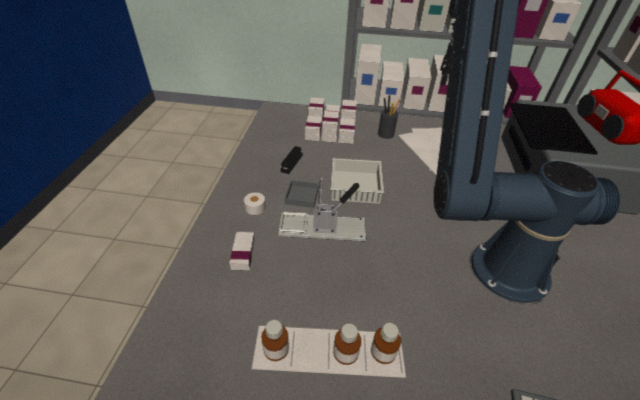

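The top view shows bottles at about (188,286), (183,252) and (178,188), so places 1, 2 and 4 are filled. The jig is at (331,213), with the nest at (327,180) and the handle pointing toward the robot. The tray is at (379,182) and the basket at (416,247). The side view agrees. Next I'll enlarge these areas for accurate pixels.

```bash
cat > h.py <<'E'
import numpy as np, cv2
from station import sense, eyes, manip
from scipy.spatial.transform import Rotation as R
def cam(n): 
    p=eyes.camera_params(n); return p, R.from_rotvec(p['rvec']).as_matrix(), np.array(p['tvec'])
def px2w(n,uv,z,c=None):
    p,M,t=c or cam(n); d=M.T@np.array([(uv[0]-p['cx'])/p['fx'],(uv[1]-p['cy'])/p['fy'],1]); o=-M.T@t
    return o+d*(z-o[2])/d[2]
def w2px(n,P,c=None):
    p,M,t=c or cam(n); q=M@np.array(P,float)+t; return np.array([p['fx']*q[0]/q[2]+p['cx'],p['fy']*q[1]/q[2]+p['cy']])
def crop(src,out,u,v,w,h,k):
    im=cv2.imread(src)[v:v+h,u:u+w]; im=cv2.resize(im,None,fx=k,fy=k,interpolation=cv2.INTER_CUBIC)
    for i in range(0,w,10): cv2.line(im,(i*k,0),(i*k,8 if i%50 else 20),(0,255,255),1)
    for i in range(0,h,10): cv2.line(im,(0,i*k),(8 if i%50 else 20,i*k),(0,255,255),1)
    cv2.imwrite(out,im)
E
python3 - <<'E'
from h import *
crop('pics/top0.png','pics/c1.png',300,155,160,133,5)
crop('pics/top0.png','pics/c2.png',155,170,70,135,4)
crop('pics/side0.png','pics/c3.png',245,310,170,75,4)
a=cv2.imread('pics/c2.png');b=cv2.imread('pics/c3.png')
E
```

```text
(no output)
```

View pics/c1.png

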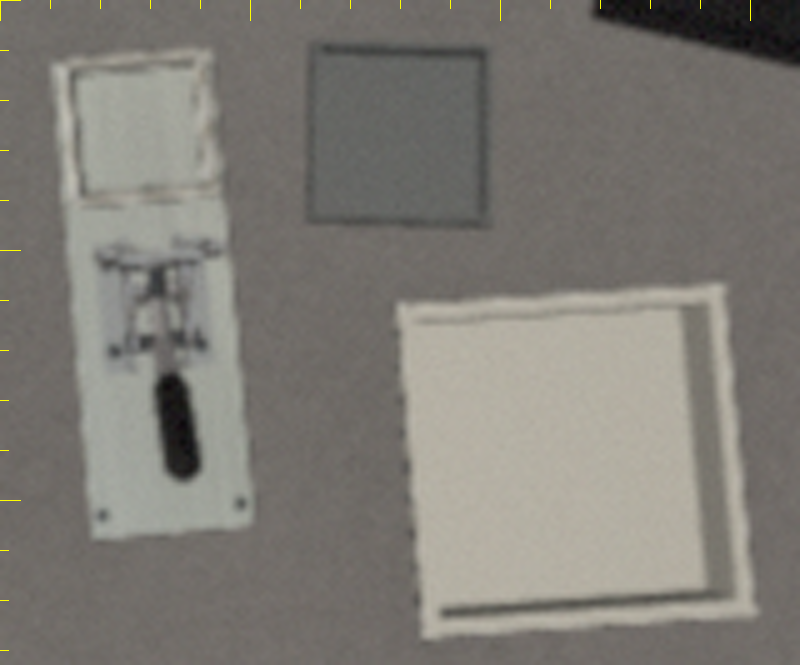

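View pics/c2.png

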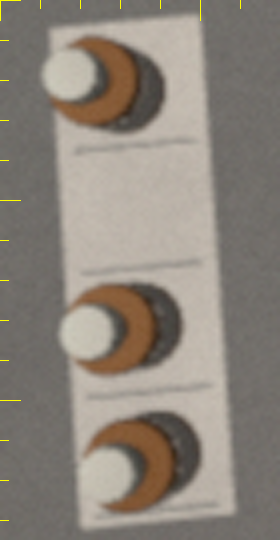

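Run:
```python
from h import *
c=cam("top"); s=cam("side")
f=lambda x,y,z,k=5,o=(300,155):px2w("top",(x/k+o[0],y/k+o[1]),z,c)
np.set_printoptions(precision=4,suppress=True)
for n,x,y in(("b1",109,475),("b2",87,332),("b4",70,74)):
    P=f(x,y,.105,4,(155,170)); print(n,P,"side px",w2px("side",P,s), "base px", w2px("side",[P[0],P[1],0],s))
pl=[f(92,538,.012),f(252,524,.012)]; n_=[f(53,65,.024),f(212,50,.024)]
print("plate near",pl,np.linalg.norm(pl[0]-pl[1]),"far rim",n_,np.linalg.norm(n_[0]-n_[1]))
m=(pl[0]+pl[1])/2; m2=(n_[0]+n_[1])/2; print("len",np.linalg.norm((m2-m)[:2]),"(265)"); ax=(m2-m)/np.linalg.norm(m2-m); print("dir",ax,np.degrees(np.arctan2(ax[1],ax[0])))
print("nest from plate",m+ax*.223, "piv",m+ax*.103)
print("nest floor",f(143.5,130,.012), "side", w2px("side",m+ax*.223,s))
g=[f(172,380,0.15),f(183,470,.10)];print("grip",g)
for nm,q,z in(("tray rim",[(308,45),(487,45),(490,228),(305,220)],.029),("tray fl",[(313,52),(483,52),(487,218),(312,215)],.004),("basket",[(398,303),(725,285),(757,612),(425,636)],.059)):
    P=np.array([f(*a,z) for a in q]); print(nm,P[:,:2].ravel(),P.mean(0),"side",w2px("side",[*P.mean(0)[:2],.004],s))
```

```text
b1 [0.3468 0.2983 0.105 ] side px [391.2223 327.4419] base px [383.8199 349.7198]
b2 [0.4339 0.3165 0.105 ] side px [350.0697 328.7159] base px [346.1129 350.9884]
b4 [0.5951 0.3358 0.105 ] side px [274.4038 324.9271] base px [276.8358 347.4352]
plate near [array([ 0.4098, -0.037 ,  0.012 ]), array([ 0.4189, -0.1243,  0.012 ])] 0.08775240360796858 far rim [array([ 0.6684, -0.0106,  0.024 ]), array([ 0.6786, -0.0983,  0.024 ])] 0.08830394950111771
len 0.2604632650285238 (265)
dir [0.9939 0.1005 0.046 ] 5.771378783746847
nest from plate [ 0.636  -0.0583  0.0223] piv [ 0.5167 -0.0703  0.0167]
nest floor [ 0.6349 -0.0615  0.012 ] side [293.4463 220.2508]
grip [array([ 0.4952, -0.073 ,  0.15  ]), array([ 0.4507, -0.0815,  0.1   ])]
tray rim [ 0.6815 -0.1509  0.6835 -0.2496  0.5822 -0.2512  0.5847 -0.15  ] [ 0.633  -0.2004  0.029 ] side [302.7853 194.8417]
tray fl [ 0.6822 -0.1566  0.6841 -0.2526  0.5901 -0.2548  0.5899 -0.1567] [ 0.6366 -0.2052  0.004 ] side [302.0079 193.8093]
basket [ 0.5388 -0.1961  0.5515 -0.3696  0.3811 -0.3842  0.3658 -0.2108] [ 0.4593 -0.2902  0.059 ] side [355.5218 184.2653]
```

View pics/c3.png

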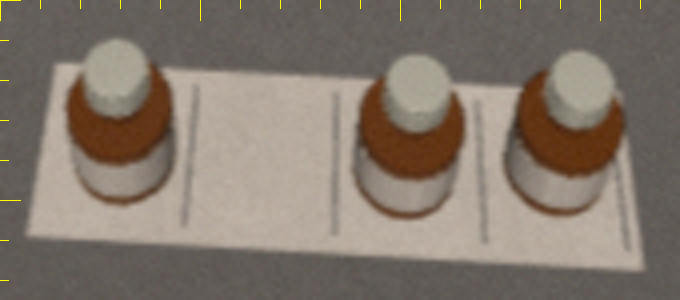

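The caps agree between the two cameras to within about 1 px. Bottles 1, 2 and 4 are at (0.347,0.298), (0.434,0.317) and (0.595,0.336). The jig is yawed about 5.8°, with the nest at about (0.636,-0.060). Moving toward bottle 1.

```bash
cat >> h.py <<'E'
YAW=np.radians(5.8); NEST=np.array([.636,-.060]); 
def grasp(yaw=YAW): return R.from_matrix(np.array([[np.cos(yaw),np.sin(yaw),0],[np.sin(yaw),-np.cos(yaw),0],[0,0,-1]]))
def jig(x,y,z):
    c,s=np.cos(YAW),np.sin(YAW); return np.array([NEST[0]+c*x-s*y,NEST[1]+s*x+c*y,z])
def to(P,yaw=YAW,st=None):
    "tool-axes shift (cm) and turn (deg) taking TCP to P"
    s=st or sense(); r=R.from_quat(s['tool_rot']); g=grasp(yaw)
    return np.round(100*(r.inv().apply(np.array(P)-s['tcp_pos'])),2), np.round((r.inv()*g).as_rotvec(degrees=True),1)
def st():
    s=sense(); print('t',round(s['t'],2),'tcp',np.round(s['tcp_pos'],4),'F',np.round(s['force'],1),'gap',round(s['finger_gap'],3),'gf',round(s['gripper_force'],1),'q',np.round(s['q'],2)); return s
E
python3 -m inch '[{"wz":10.4},{"dx":4.3,"dy":-3.9},{"dx":4.3,"dy":-3.9},{"dx":4.3,"dy":-3.9},{"dx":4.3,"dy":-3.9},{"dx":4.3,"dy":-3.9},{"dx":4.3,"dy":-3.9},{"dx":4.3,"dy":-3.9}]' 1
python3 -m inch '[{"dx":0.5,"dy":-5},{"dx":0.5,"dy":-5},{"dx":0.5,"dy":-5},{"dx":0.5,"dy":-5},{"dx":0.5,"dy":-5},{"dx":0.5,"dy":-5},{"dx":0.5,"dy":-5},{"dx":0.5,"dy":-5},{}]'
python3 - <<'E'
from h import *
np.set_printoptions(precision=4,suppress=True)
s=st(); print(to([.3468,.2983,.25])); c=cam("wrist"); o=-c[1].T@c[2]; print("cam",o, "in tool",R.from_quat(s['tool_rot']).inv().apply(o-s['tcp_pos']), "look",c[1][2], c[0])
E
```

```text
t 0.1 tcp [ 0.175  -0.5995  0.303 ] F [ 0.  -0.  -0.1] gap 0.997 gf 0.0 q [-1.47  0.53  1.43 -0.    1.18 -0.18]
(array([ 41.63, -81.36,   5.48]), array([-0.1, -0. , 10.5]))
cam [ 0.2503 -0.5772  0.3737] in tool [ 0.0785 -0.0005 -0.0707] look [-0.2968 -0.0839 -0.9513] {'fx': 314.16502193214285, 'fy': 314.16502193214285, 'cx': 319.5198010389335, 'cy': 200.1047736487677, 'rvec': array([-2.3036,  1.7277,  0.2761]), 'tvec': array([-0.6232, -0.0407,  0.3813])}invalid input at $[0]: expected keys dx, dy, dz, wx, wy, wz
invalid input at $[0]: expected keys dx, dy, dz, wx, wy, wz
```

```bash
python3 -m inch '[{"dx":0,"dy":0,"dz":0,"wx":0,"wy":0,"wz":10.4},{"dx":4.3,"dy":-3.9,"dz":0,"wx":0,"wy":0,"wz":0},{"dx":4.3,"dy":-3.9,"dz":0,"wx":0,"wy":0,"wz":0},{"dx":4.3,"dy":-3.9,"dz":0,"wx":0,"wy":0,"wz":0},{"dx":4.3,"dy":-3.9,"dz":0,"wx":0,"wy":0,"wz":0},{"dx":4.3,"dy":-3.9,"dz":0,"wx":0,"wy":0,"wz":0},{"dx":4.3,"dy":-3.9,"dz":0,"wx":0,"wy":0,"wz":0},{"dx":4.3,"dy":-3.9,"dz":0,"wx":0,"wy":0,"wz":0}]' 1
python3 -m inch '[{"dx":0.5,"dy":-5,"dz":0,"wx":0,"wy":0,"wz":0},{"dx":0.5,"dy":-5,"dz":0,"wx":0,"wy":0,"wz":0},{"dx":0.5,"dy":-5,"dz":0,"wx":0,"wy":0,"wz":0},{"dx":0.5,"dy":-5,"dz":0,"wx":0,"wy":0,"wz":0},{"dx":0.5,"dy":-5,"dz":0,"wx":0,"wy":0,"wz":0},{"dx":0.5,"dy":-5,"dz":0,"wx":0,"wy":0,"wz":0},{"dx":0,"dy":0,"dz":0,"wx":0,"wy":0,"wz":0},{"dx":0,"dy":0,"dz":0,"wx":0,"wy":0,"wz":0}]'
python3 - <<'E'
from h import *
s=st(); print(to([.3468,.2983,.25])); print("above clamp",to(jig(-.12,0,.3)))
cv2.imwrite("pics/w1.png",eyes.snapshot("wrist")[:,:,::-1]); c=cam("wrist"); 
for p in (jig(0,0,.012),jig(-.223,.045,.012),jig(-.223,-.045,.012)): print(w2px("wrist",p,c))
E
```

```text
t: 1.1
tcp_pos: [0.4475, -0.296, 0.3036]
tool_rot: [0.999, 0.051, -0.0, -0.0]
force: [0.7, -0.9, 0.8]
finger_gap: 1.001
gripper_force: 0.0
t: 2.1
tcp_pos: [0.4459, 0.0037, 0.3039]
tool_rot: [0.999, 0.052, 0.0, 0.0]
force: [0.2, 0.1, 0.7]
finger_gap: 1.005
gripper_force: 0.0
t 2.1 tcp [0.4459 0.0037 0.3039] F [0.2 0.1 0.7] gap 1.005 gf 0.0 q [-0.24  0.29  1.86 -0.    0.99  1.22]
(array([ -6.82, -30.33,   5.37]), array([ 0. , -0. ,  0.1]))
above clamp (array([6.25, 8.27, 0.39]), array([ 0. , -0. ,  0.1]))
[402.34884048 -11.84251455]
[350.32121135 201.03924277]
[424.4264591  201.05213632]
```

```bash
python3 -m inch '[{"dx":3,"dy":3,"dz":-1.5,"wx":0,"wy":0,"wz":0},{"dx":3,"dy":3,"dz":-2,"wx":0,"wy":0,"wz":0},{"dx":2,"dy":1,"dz":-2,"wx":0,"wy":0,"wz":0},{"dx":0,"dy":0,"dz":0,"wx":0,"wy":0,"wz":0},{"dx":0,"dy":0,"dz":0,"wx":0,"wy":0,"wz":0}]'
python3 - <<'E'
from h import *
s=st(); print(to([.3468,.2983,.25]))
c=cam("wrist"); cv2.imwrite("pics/w1.png",eyes.snapshot("wrist")[:,:,::-1]);  np.savez("w1.npz",M=c[1],t=c[2])
for p in (jig(0,0,.012),jig(-.223,.045,.012),jig(-.223,-.045,.012)): print(w2px("wrist",p,c))
E
```

```text
t: 2.78
tcp_pos: [0.531, -0.058, 0.3577]
tool_rot: [0.999, 0.05, -0.002, -0.001]
force: [-0.4, 0.4, -0.4]
finger_gap: 1.002
gripper_force: 0.0
t 2.77 tcp [ 0.531  -0.058   0.3577] F [-0.4  0.4 -0.4] gap 1.002 gf 0.0 q [-0.32  0.34  1.59  0.    1.21  1.15]
(array([-14.71, -37.29,  10.87]), array([-0.1,  0.2, -0. ]))
[330.58189514  75.16852862]
[298.07478859 239.85780489]
[359.95892698 239.86738744]
```

View pics/w1.png

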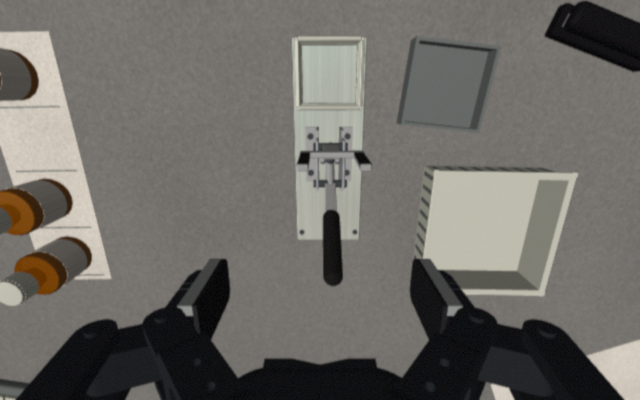

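The wrist view shows the jig plate corners at (297,239) and (359,239), and the nest floor centred at about (331,74). That is within about 1 px of prediction, so the jig pose holds. The handle lies straight along the image. Going to bottle 1.

```bash
python3 -m inch '[{"dx":-1.8,"dy":-4.7,"dz":0.7,"wx":0,"wy":0,"wz":0},{"dx":-1.8,"dy":-4.7,"dz":0.7,"wx":0,"wy":0,"wz":0},{"dx":-1.8,"dy":-4.7,"dz":0.7,"wx":0,"wy":0,"wz":0},{"dx":-1.8,"dy":-4.7,"dz":0.7,"wx":0,"wy":0,"wz":0},{"dx":-1.8,"dy":-4.7,"dz":0.7,"wx":0,"wy":0,"wz":0},{"dx":-1.8,"dy":-4.7,"dz":0.7,"wx":0,"wy":0,"wz":0},{"dx":-1.8,"dy":-4.7,"dz":0.7,"wx":0,"wy":0,"wz":0},{"dx":-2,"dy":-4.4,"dz":0.7,"wx":0,"wy":0,"wz":0},{"dx":0,"dy":0,"dz":0,"wx":0,"wy":0,"wz":0},{"dx":0,"dy":0,"dz":0,"wx":0,"wy":0,"wz":0}]'
python3 - <<'E'
from h import *
s=st(); print(to([.3468,.2983,.1556]))
c=cam("wrist"); cv2.imwrite("pics/w2.png",eyes.snapshot("wrist")[:,:,::-1])
for p in ([.3468,.2983,.105],[.4339,.3165,.105],[.5951,.3358,.105]): print(w2px("wrist",p,c))
E
```

```text
t: 4.08
tcp_pos: [0.3483, 0.2981, 0.3025]
tool_rot: [0.999, 0.052, -0.001, 0.001]
force: [0.7, -0.5, 0.2]
finger_gap: 0.999
gripper_force: 0.0
t 4.08 tcp [0.3483 0.2981 0.3025] F [ 0.7 -0.5  0.2] gap 0.999 gf 0.0 q [ 0.46  0.31  1.84 -0.    1.    1.93]
(array([-0.13, -0.05, 14.69]), array([0.1, 0.1, 0.1]))
[319.47616216 192.28757002]
[308.09136162  86.65628202]
[ 301.18993848 -181.61493828]
```

View pics/w2.png

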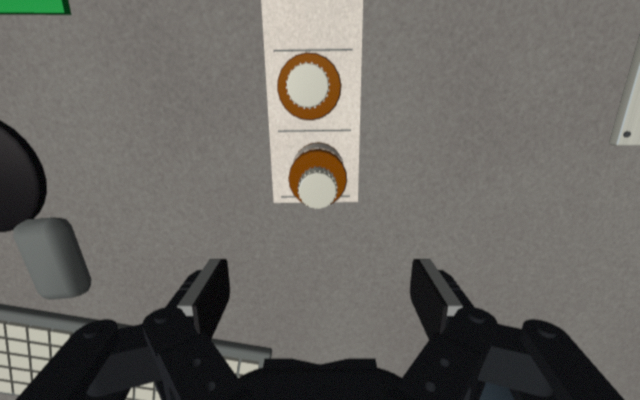

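Cap 1 is at (317.5,189), so the bottle sits about 2 mm further out than the top view said, at (0.349,0.2995). Descending and gripping.

```bash
python3 -m inch '[{"dx":0.1,"dy":-0.15,"dz":4,"wx":0,"wy":0,"wz":0},{"dx":0,"dy":0,"dz":4,"wx":0,"wy":0,"wz":0},{"dx":0,"dy":0,"dz":4,"wx":0,"wy":0,"wz":0},{"dx":0,"dy":0,"dz":2,"wx":0,"wy":0,"wz":0},{"dx":0,"dy":0,"dz":0.7,"wx":0,"wy":0,"wz":0},{"dx":0,"dy":0,"dz":0,"wx":0,"wy":0,"wz":0}]'
python3 -m inch '[{"dx":0,"dy":0,"dz":0,"wx":0,"wy":0,"wz":0},{"dx":0,"dy":0,"dz":0,"wx":0,"wy":0,"wz":0},{"dx":0,"dy":0,"dz":0,"wx":0,"wy":0,"wz":0},{"dx":0,"dy":0,"dz":0,"wx":0,"wy":0,"wz":0},{"dx":0,"dy":0,"dz":0,"wx":0,"wy":0,"wz":0},{"dx":0,"dy":0,"dz":0,"wx":0,"wy":0,"wz":0}]' 0 40
python3 - <<'E'
from h import *
st()
E
```

```text
t: 4.88
tcp_pos: [0.3507, 0.2995, 0.156]
tool_rot: [0.999, 0.05, 0.0, 0.0]
force: [-0.2, -0.2, -0.2]
finger_gap: 1.003
gripper_force: 0.0
t: 5.62
tcp_pos: [0.3503, 0.3003, 0.1567]
tool_rot: [0.999, 0.051, 0.001, -0.0]
force: [-0.7, -1.1, 5.7]
finger_gap: 0.387
gripper_force: 39.3
t 5.62 tcp [0.3503 0.3003 0.1567] F [-0.7 -1.1  5.7] gap 0.387 gf 39.3 q [ 0.47  0.57  1.96 -0.    0.6   1.93]
```

```bash
python3 -m inch '[{"dx":0,"dy":0,"dz":-1,"wx":0,"wy":0,"wz":0},{"dx":0,"dy":0,"dz":-2,"wx":0,"wy":0,"wz":0},{"dx":0,"dy":0,"dz":-2.3,"wx":0,"wy":0,"wz":0},{"dx":0.5,"dy":0.8,"dz":-2,"wx":0,"wy":0,"wz":0},{"dx":1.3,"dy":2,"dz":0,"wx":0,"wy":0,"wz":0},{"dx":2,"dy":3.1,"dz":0,"wx":0,"wy":0,"wz":0},{"dx":2,"dy":3.1,"dz":0,"wx":0,"wy":0,"wz":0},{"dx":2,"dy":3.1,"dz":0,"wx":0,"wy":0,"wz":0},{"dx":2,"dy":3.1,"dz":0,"wx":0,"wy":0,"wz":0},{"dx":2,"dy":3.1,"dz":0,"wx":0,"wy":0,"wz":0}]' 
python3 -m inch '[{"dx":2,"dy":3.1,"dz":0,"wx":0,"wy":0,"wz":0},{"dx":2,"dy":3.1,"dz":0,"wx":0,"wy":0,"wz":0},{"dx":2,"dy":3.1,"dz":0,"wx":0,"wy":0,"wz":0},{"dx":2,"dy":3.1,"dz":0,"wx":0,"wy":0,"wz":0},{"dx":2,"dy":3.1,"dz":0,"wx":0,"wy":0,"wz":0},{"dx":1.5,"dy":2.2,"dz":0,"wx":0,"wy":0,"wz":0},{"dx":0.8,"dy":1,"dz":0,"wx":0,"wy":0,"wz":0},{"dx":0,"dy":0,"dz":0,"wx":0,"wy":0,"wz":0},{"dx":0,"dy":0,"dz":0,"wx":0,"wy":0,"wz":0}]'
python3 - <<'E'
from h import *
st();print(to(jig(0.001,0,.1685)))
E
```

```text
t: 6.88
tcp_pos: [0.4865, 0.1292, 0.2294]
tool_rot: [0.999, 0.051, 0.0, -0.0]
force: [1.8, -0.1, -0.1]
finger_gap: 0.38
gripper_force: 39.8
t: 8.0
tcp_pos: [0.6265, -0.0423, 0.2288]
tool_rot: [0.999, 0.051, -0.001, -0.0]
force: [0.6, -0.2, -1.5]
finger_gap: 0.38
gripper_force: 39.8
t 8.0 tcp [ 0.6265 -0.0423  0.2288] F [ 0.6 -0.2 -1.5] gap 0.38 gf 39.8 q [-0.25  0.62  1.49  0.    1.03  1.22]
(array([0.87, 1.87, 6.02]), array([-0.1,  0.1,  0.1]))
```

```bash
python3 -m inch '[{"dx":0.5,"dy":1,"dz":0,"wx":0,"wy":0,"wz":0},{"dx":0.4,"dy":0.9,"dz":1,"wx":0,"wy":0,"wz":0},{"dx":0,"dy":0,"dz":1.5,"wx":0,"wy":0,"wz":0},{"dx":0,"dy":0,"dz":1.5,"wx":0,"wy":0,"wz":0},{"dx":0,"dy":0,"dz":0.8,"wx":0,"wy":0,"wz":0},{"dx":0,"dy":0,"dz":0.5,"wx":0,"wy":0,"wz":0},{"dx":0,"dy":0,"dz":0.3,"wx":0,"wy":0,"wz":0},{"dx":0,"dy":0,"dz":0.2,"wx":0,"wy":0,"wz":0},{"dx":0,"dy":0,"dz":0,"wx":0,"wy":0,"wz":0},{"dx":0,"dy":0,"dz":0,"wx":0,"wy":0,"wz":0}]'
python3 - <<'E'
from h import *
st();print(to(jig(0.001,0,.1685)))
E
```

```text
t: 9.25
tcp_pos: [0.6385, -0.0612, 0.1712]
tool_rot: [0.999, 0.051, 0.0, -0.0]
force: [-0.3, 0.3, -2.0]
finger_gap: 0.378
gripper_force: 39.9
t 9.25 tcp [ 0.6385 -0.0612  0.1712] F [-0.3  0.3 -2. ] gap 0.378 gf 39.9 q [-0.27  0.71  1.49  0.    0.94  1.2 ]
(array([-0.14, -0.15,  0.27]), array([-0. , -0. ,  0.1]))
```

```bash
python3 -m inch '[{"dx":-0.1,"dy":-0.1,"dz":0.2,"wx":0,"wy":0,"wz":0},{"dx":0,"dy":0,"dz":0.1,"wx":0,"wy":0,"wz":0},{"dx":0,"dy":0,"dz":0,"wx":0,"wy":0,"wz":0},{"dx":0,"dy":0,"dz":0,"wx":0,"wy":0,"wz":0}]' 
python3 -m inch '[{"dx":0,"dy":0,"dz":0,"wx":0,"wy":0,"wz":0},{"dx":0,"dy":0,"dz":0,"wx":0,"wy":0,"wz":0},{"dx":0,"dy":0,"dz":0,"wx":0,"wy":0,"wz":0},{"dx":0,"dy":0,"dz":0,"wx":0,"wy":0,"wz":0}]' 0.75
python3 - <<'E'
from h import *
st();print(to(jig(0,0,.25)))
print("grip",to(jig(-.164,0,.153+.054)), to(jig(-.205,0,.080+.054)))
E
```

```text
t: 9.75
tcp_pos: [0.6375, -0.0605, 0.1688]
tool_rot: [0.999, 0.051, 0.0, 0.0]
force: [-1.4, -0.0, 5.1]
finger_gap: 0.383
gripper_force: 40.3
t: 10.25
tcp_pos: [0.6373, -0.0605, 0.1677]
tool_rot: [0.999, 0.051, -0.0, -0.0]
force: [-0.2, -0.3, 0.2]
finger_gap: 0.75
gripper_force: 0.0
t 10.25 tcp [ 0.6373 -0.0605  0.1677] F [-0.2 -0.3  0.2] gap 0.75 gf 0.0 q [-0.27  0.72  1.5  -0.    0.93  1.2 ]
(array([-0.13, -0.06, -8.23]), array([-0. ,  0. ,  0.1]))
grip (array([-16.53,  -0.08,  -3.93]), array([-0. ,  0. ,  0.1])) (array([-20.63,  -0.08,   3.37]), array([-0. ,  0. ,  0.1]))
```

```bash
python3 -m inch '[{"dx":0,"dy":0,"dz":-3,"wx":0,"wy":0,"wz":0},{"dx":0,"dy":0,"dz":-5,"wx":0,"wy":0,"wz":0},{"dx":-1,"dy":0,"dz":-3.7,"wx":0,"wy":0,"wz":0},{"dx":-5,"dy":0,"dz":0,"wx":0,"wy":0,"wz":0},{"dx":-5,"dy":0,"dz":0,"wx":0,"wy":0,"wz":0},{"dx":-5,"dy":0,"dz":0,"wx":0,"wy":0,"wz":0},{"dx":-0.5,"dy":-0.1,"dz":3,"wx":0,"wy":0,"wz":0},{"dx":0,"dy":0,"dz":3,"wx":0,"wy":0,"wz":0},{"dx":0,"dy":0,"dz":1.8,"wx":0,"wy":0,"wz":0},{"dx":0,"dy":0,"dz":0,"wx":0,"wy":0,"wz":0}]' 
python3 -m inch '[{"dx":0,"dy":0,"dz":0,"wx":0,"wy":0,"wz":0},{"dx":0,"dy":0,"dz":0,"wx":0,"wy":0,"wz":0},{"dx":0,"dy":0,"dz":0,"wx":0,"wy":0,"wz":0},{"dx":0,"dy":0,"dz":0,"wx":0,"wy":0,"wz":0},{"dx":0,"dy":0,"dz":0,"wx":0,"wy":0,"wz":0},{"dx":0,"dy":0,"dz":0,"wx":0,"wy":0,"wz":0}]' 0 20
python3 - <<'E'
from h import *
st();print(to(jig(-.164,0,.207)))
for i in range(0,11):
    a=np.radians(59.3*(1-i/10)); print(np.round([-12-8.5*np.cos(a),8+8.5*np.sin(a)],2),end=' ')
c=cam("wrist"); cv2.imwrite("pics/w3.png",eyes.snapshot("wrist")[:,:,::-1])
E
```

```text
t: 11.5
tcp_pos: [0.4725, -0.0761, 0.2059]
tool_rot: [0.999, 0.051, -0.001, -0.001]
force: [-0.4, -0.1, 0.6]
finger_gap: 0.749
gripper_force: 0.0
t: 12.25
tcp_pos: [0.4731, -0.0756, 0.2076]
tool_rot: [0.999, 0.051, 0.0, -0.001]
force: [-0.2, 4.9, 6.2]
finger_gap: 0.204
gripper_force: 22.3
t 12.25 tcp [ 0.4731 -0.0756  0.2076] F [-0.2  4.9  6.2] gap 0.204 gf 22.3 q [-0.39  0.49  1.89  0.    0.77  1.07]
(array([-0.04,  0.09,  0.06]), array([-0.1, -0. ,  0. ]))
[-16.34  15.31] [-17.07  14.82] [-17.75  14.26] [-18.37  13.63] [-18.91  12.95] [-19.39  12.2 ] [-19.78  11.42] [-20.09  10.6 ] [-20.32   9.75] [-20.45   8.88] [-20.5   8. ]
```

View pics/w3.png

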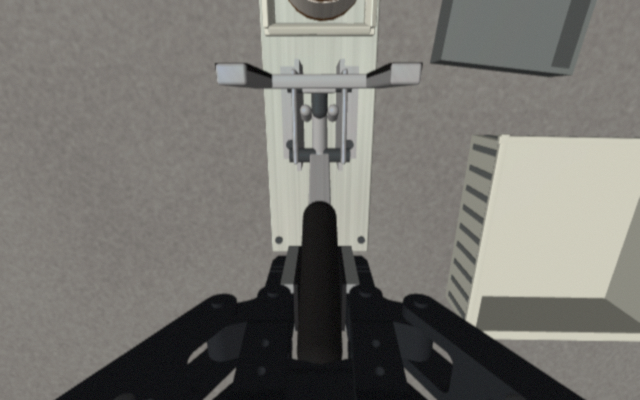

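The pads hold the sleeve at about (320,290), and the bottle stands in the nest at the top. Swinging the clamp shut along its arc.

```bash
python3 -m inch '[{"dx":-0.73,"dy":-0.05,"dz":0.5,"wx":0,"wy":0,"wz":0},{"dx":-0.68,"dy":0,"dz":0.56,"wx":0,"wy":0,"wz":0},{"dx":-0.62,"dy":0,"dz":0.63,"wx":0,"wy":0,"wz":0},{"dx":-0.54,"dy":0,"dz":0.68,"wx":0,"wy":0,"wz":0},{"dx":-0.48,"dy":0,"dz":0.75,"wx":0,"wy":0,"wz":0},{"dx":-0.39,"dy":0,"dz":0.78,"wx":0,"wy":0,"wz":0},{"dx":-0.31,"dy":0,"dz":0.82,"wx":0,"wy":0,"wz":0},{"dx":-0.23,"dy":0,"dz":0.85,"wx":0,"wy":0,"wz":0},{"dx":-0.13,"dy":0,"dz":0.87,"wx":0,"wy":0,"wz":0},{"dx":-0.05,"dy":0,"dz":0.88,"wx":0,"wy":0,"wz":0}]' 
python3 -m inch '[{"dx":0,"dy":0,"dz":0,"wx":0,"wy":0,"wz":0},{"dx":0,"dy":0,"dz":0,"wx":0,"wy":0,"wz":0}]'
python3 - <<'E'
from h import *
st();print(to(jig(-.205,0,.134)))
E
```

```text
t: 13.55
tcp_pos: [0.4309, -0.0799, 0.133]
tool_rot: [0.999, 0.051, -0.001, -0.0]
force: [-2.3, 2.8, 3.7]
finger_gap: 0.205
gripper_force: 19.5
t: 13.8
tcp_pos: [0.431, -0.0799, 0.1333]
tool_rot: [0.999, 0.051, -0.001, -0.0]
force: [-4.8, 1.3, -1.0]
finger_gap: 0.202
gripper_force: 19.5
t 13.8 tcp [ 0.431  -0.0799  0.1333] F [-4.8  1.3 -1. ] gap 0.202 gf 19.5 q [-0.44  0.61  2.03 -0.    0.5   1.03]
(array([ 0.09,  0.09, -0.07]), array([-0.1,  0.1,  0.1]))
```

```bash
python3 -m inch '[{"dx":0,"dy":0,"dz":0.2,"wx":0,"wy":0,"wz":0},{"dx":0,"dy":0,"dz":0.2,"wx":0,"wy":0,"wz":0},{"dx":0,"dy":0,"dz":0,"wx":0,"wy":0,"wz":0}]'
python3 -m inch '[{"dx":0,"dy":0,"dz":0,"wx":0,"wy":0,"wz":0},{"dx":0,"dy":0,"dz":0,"wx":0,"wy":0,"wz":0},{"dx":0,"dy":0,"dz":0,"wx":0,"wy":0,"wz":0}]' 0.6
python3 -m inch '[{"dx":0,"dy":0,"dz":-3,"wx":0,"wy":0,"wz":0},{"dx":0,"dy":0,"dz":-4.5,"wx":0,"wy":0,"wz":0},{"dx":0,"dy":0,"dz":-4,"wx":0,"wy":0,"wz":0},{"dx":0,"dy":0,"dz":0,"wx":0,"wy":0,"wz":0}]'
python3 - <<'E'
from h import *
st();print(to(jig(0.001,-.0005,.1685)))
c=cam("wrist"); cv2.imwrite("pics/w4.png",eyes.snapshot("wrist")[:,:,::-1])
E
```

```text
t: 14.18
tcp_pos: [0.431, -0.0799, 0.1298]
tool_rot: [0.999, 0.051, -0.001, -0.0]
force: [-4.3, 1.9, 0.5]
finger_gap: 0.2
gripper_force: 19.7
t: 14.55
tcp_pos: [0.4327, -0.0806, 0.13]
tool_rot: [0.999, 0.051, 0.001, 0.001]
force: [-0.2, 0.3, -0.5]
finger_gap: 0.597
gripper_force: 0.0
t: 15.05
tcp_pos: [0.4335, -0.0808, 0.2475]
tool_rot: [0.999, 0.051, 0.004, 0.002]
force: [-0.1, 0.6, 0.5]
finger_gap: 0.598
gripper_force: 0.0
t 15.05 tcp [ 0.4335 -0.0808  0.2475] F [-0.1  0.6  0.5] gap 0.598 gf 0.0 q [-0.44  0.37  1.94 -0.    0.82  1.03]
(array([2.04e+01, 2.00e-02, 8.05e+00]), array([ 0.3, -0.4,  0.1]))
```

View pics/w4.png

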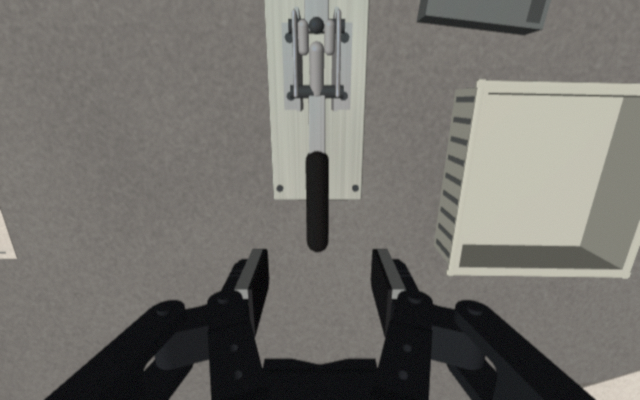

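Run:
```python
from h import *
c=cam("wrist")
for a in (-2,0,2,4,6,10):
    r=np.radians(a); print(a,*[np.round(w2px("wrist",jig(-.12-l*np.cos(r),0,.08+l*np.sin(r)+.009),c),1) for l in (.052,.118)])
print(w2px("wrist",jig(-.223,.045,.012),c),w2px("wrist",jig(-.223,-.045,.012),c))
crop('pics/w4.png','pics/c5.png',260,0,120,270,2)
im=cv2.imread('pics/w4.png'); g=im[:,317,:].mean(1); print([ (i,int(g[i])) for i in list(range(146,162,2))+list(range(240,260,2))])
```

```text
-2 [320.1 164.1] [320.  243.8]
0 [320.1 164.6] [320.  246.1]
2 [320.1 165.1] [320.  248.3]
4 [320.1 165.4] [320.  250.5]
6 [320.2 165.7] [320.1 252.5]
10 [320.2 166.1] [320.1 256.3]
[275.57136497 199.10178884] [363.96392878 199.11725663]
[(146, 162), (148, 162), (150, 131), (152, 36), (154, 23), (156, 27), (158, 28), (160, 28), (240, 26), (242, 26), (244, 28), (246, 23), (248, 20), (250, 27), (252, 84), (254, 119), (256, 122), (258, 124)]
```

```bash
python3 -m inch '[{"dx":0,"dy":0.05,"dz":0,"wx":0.3,"wy":-0.4,"wz":0},{"dx":0,"dy":0,"dz":2,"wx":0,"wy":0,"wz":0},{"dx":0,"dy":0,"dz":3,"wx":0,"wy":0,"wz":0},{"dx":0,"dy":0,"dz":2.5,"wx":0,"wy":0,"wz":0},{"dx":0,"dy":0,"dz":0.6,"wx":0,"wy":0,"wz":0},{"dx":0,"dy":0,"dz":0,"wx":0,"wy":0,"wz":0}]' 0 20
python3 -m inch '[{"dx":0,"dy":0,"dz":0.3,"wx":0,"wy":0,"wz":0},{"dx":0,"dy":0,"dz":0,"wx":0,"wy":0,"wz":0}]'
python3 -m inch '[{"dx":0,"dy":0,"dz":0.2,"wx":0,"wy":0,"wz":0},{"dx":0,"dy":0,"dz":0,"wx":0,"wy":0,"wz":0}]'
python3 -m inch '[{"dx":0,"dy":0,"dz":0.2,"wx":0,"wy":0,"wz":0},{"dx":0,"dy":0,"dz":0,"wx":0,"wy":0,"wz":0}]'
```

```text
t: 15.85
tcp_pos: [0.4308, -0.08, 0.163]
tool_rot: [0.999, 0.051, -0.005, -0.003]
force: [0.2, -0.1, 0.0]
finger_gap: 0.001
gripper_force: 0.0
t: 16.1
tcp_pos: [0.4315, -0.0804, 0.1613]
tool_rot: [0.999, 0.051, -0.003, -0.002]
force: [0.1, -0.3, -0.3]
finger_gap: 0.002
gripper_force: 0.0
t: 16.35
tcp_pos: [0.4315, -0.0803, 0.1608]
tool_rot: [0.999, 0.051, -0.002, -0.002]
force: [-2.6, 1.0, 17.9]
finger_gap: -0.001
gripper_force: 9.0
t: 16.6
tcp_pos: [0.4315, -0.0803, 0.1604]
tool_rot: [0.999, 0.051, -0.002, -0.001]
force: [-4.8, 1.0, 36.0]
finger_gap: -0.0
gripper_force: 18.1
```

The handle is solid on its stop with the sleeve top at 88 mm, so the clamp is shut. Now to the cap.

```bash
python3 -m inch '[{"dx":0,"dy":0,"dz":-2.5,"wx":0,"wy":0,"wz":0},{"dx":0,"dy":0,"dz":-3,"wx":0,"wy":0,"wz":0},{"dx":4,"dy":0,"dz":-3,"wx":0,"wy":0,"wz":0},{"dx":5,"dy":0,"dz":0,"wx":0,"wy":0,"wz":0},{"dx":5,"dy":0,"dz":0,"wx":0,"wy":0,"wz":0},{"dx":5,"dy":0,"dz":0,"wx":0,"wy":0,"wz":0},{"dx":1.5,"dy":0,"dz":0,"wx":0,"wy":0,"wz":0},{"dx":0,"dy":0,"dz":0,"wx":0,"wy":0,"wz":0}]' 0.8 30
python3 - <<'E'
from h import *
st();print(to(jig(0.001,-.0005,.1685)))
c=cam("wrist"); cv2.imwrite("pics/w5.png",eyes.snapshot("wrist")[:,:,::-1])
E
```

```text
t: 17.6
tcp_pos: [0.6363, -0.0593, 0.2402]
tool_rot: [0.999, 0.052, -0.003, -0.002]
force: [0.2, -0.8, 0.7]
finger_gap: 0.802
gripper_force: 0.0
t 17.6 tcp [ 0.6363 -0.0593  0.2402] F [ 0.2 -0.8  0.7] gap 0.802 gf 0.0 q [-0.27  0.62  1.45  0.    1.08  1.2 ]
(array([0.11, 0.15, 7.17]), array([-0.3,  0.4,  0.1]))
```

```bash
python3 -m inch '[{"dx":0.1,"dy":0.15,"dz":1.5,"wx":-0.3,"wy":0.4,"wz":0},{"dx":0,"dy":0,"dz":2.5,"wx":0,"wy":0,"wz":0},{"dx":0,"dy":0,"dz":2,"wx":0,"wy":0,"wz":0},{"dx":0,"dy":0,"dz":1.1,"wx":0,"wy":0,"wz":0},{"dx":0,"dy":0,"dz":0,"wx":0,"wy":0,"wz":0}]' 
python3 -m inch '[{"dx":0,"dy":0,"dz":0,"wx":0,"wy":0,"wz":0},{"dx":0,"dy":0,"dz":0,"wx":0,"wy":0,"wz":0},{"dx":0,"dy":0,"dz":0,"wx":0,"wy":0,"wz":0},{"dx":0,"dy":0,"dz":0,"wx":0,"wy":0,"wz":0},{"dx":0,"dy":0,"dz":0,"wx":0,"wy":0,"wz":0}]' 0 40
python3 -m inch '[{"dx":0,"dy":0,"dz":-0.1,"wx":0,"wy":0,"wz":0},{"dx":0,"dy":0,"dz":0,"wx":0,"wy":0,"wz":0}]'
```

```text
t: 18.27
tcp_pos: [0.6356, -0.0609, 0.1688]
tool_rot: [0.999, 0.051, -0.001, -0.0]
force: [0.5, -1.0, 0.2]
finger_gap: 0.802
gripper_force: 0.0
t: 18.9
tcp_pos: [0.6372, -0.0609, 0.1704]
tool_rot: [0.999, 0.051, 0.001, 0.0]
force: [-0.9, 1.2, 5.6]
finger_gap: 0.379
gripper_force: 40.0
t: 19.15
tcp_pos: [0.6371, -0.0609, 0.1705]
tool_rot: [0.999, 0.051, 0.001, 0.0]
force: [-0.1, 0.4, 3.3]
finger_gap: 0.381
gripper_force: 39.9
```

```bash
python3 -m inch '[{"dx":0,"dy":0,"dz":-0.2,"wx":0,"wy":0,"wz":0},{"dx":0,"dy":0,"dz":0,"wx":0,"wy":0,"wz":0}]'
python3 -m inch '[{"dx":0,"dy":0,"dz":-0.1,"wx":0,"wy":0,"wz":0},{"dx":0,"dy":0,"dz":0,"wx":0,"wy":0,"wz":0}]'
```

```text
t: 19.4
tcp_pos: [0.6366, -0.061, 0.1716]
tool_rot: [0.999, 0.051, -0.0, -0.0]
force: [2.9, 0.1, -2.9]
finger_gap: 0.383
gripper_force: 40.0
t: 19.65
tcp_pos: [0.6364, -0.0609, 0.1726]
tool_rot: [0.999, 0.051, -0.001, -0.0]
force: [1.4, -0.3, -6.0]
finger_gap: 0.381
gripper_force: 40.1
```

```bash
python3 -m inch '[{"dx":0,"dy":0,"dz":-0.15,"wx":0,"wy":0,"wz":0},{"dx":0,"dy":0,"dz":0,"wx":0,"wy":0,"wz":0}]'
python3 -m inch '[{"dx":0,"dy":0,"dz":-0.05,"wx":0,"wy":0,"wz":0},{"dx":0,"dy":0,"dz":0,"wx":0,"wy":0,"wz":0}]'
```

```text
t: 19.9
tcp_pos: [0.6361, -0.0609, 0.1741]
tool_rot: [0.999, 0.051, -0.001, -0.0]
force: [0.4, -0.4, -9.7]
finger_gap: 0.376
gripper_force: 40.4
t: 20.15
tcp_pos: [0.6361, -0.0609, 0.1747]
tool_rot: [0.999, 0.051, -0.001, -0.0]
force: [0.6, -1.0, -10.3]
finger_gap: 0.375
gripper_force: 40.5
```

```bash
python3 -m inch '[{"dx":0,"dy":0,"dz":-0.05,"wx":0,"wy":0,"wz":0},{"dx":0,"dy":0,"dz":0,"wx":0,"wy":0,"wz":0}]'
python3 -m inch '[{"dx":0,"dy":0,"dz":0,"wx":0,"wy":0,"wz":0},{"dx":0,"dy":0,"dz":0,"wx":0,"wy":0,"wz":0},{"dx":0,"dy":0,"dz":0,"wx":0,"wy":0,"wz":0},{"dx":0,"dy":0,"dz":0,"wx":0,"wy":0,"wz":0},{"dx":0,"dy":0,"dz":0,"wx":0,"wy":0,"wz":0}]'
python3 -m inch '[{"dx":0,"dy":0,"dz":0,"wx":0,"wy":0,"wz":0},{"dx":0,"dy":0,"dz":0,"wx":0,"wy":0,"wz":0},{"dx":0,"dy":0,"dz":0,"wx":0,"wy":0,"wz":0},{"dx":0,"dy":0,"dz":0,"wx":0,"wy":0,"wz":0},{"dx":0,"dy":0,"dz":0,"wx":0,"wy":0,"wz":0}]'
```

```text
t: 20.4
tcp_pos: [0.6361, -0.0609, 0.1753]
tool_rot: [0.999, 0.051, -0.001, -0.0]
force: [0.4, -1.2, -11.2]
finger_gap: 0.382
gripper_force: 40.6
t: 21.02
tcp_pos: [0.6362, -0.0609, 0.1755]
tool_rot: [0.999, 0.051, -0.001, -0.0]
force: [-1.6, -2.4, -12.6]
finger_gap: 0.379
gripper_force: 40.7
t: 21.65
tcp_pos: [0.6363, -0.0608, 0.1756]
tool_rot: [0.999, 0.051, -0.001, -0.0]
force: [-3.3, -2.6, -12.4]
finger_gap: 0.379
gripper_force: 40.7
```

```bash
python3 -m inch '[{"dx":0,"dy":0,"dz":0,"wx":0,"wy":0,"wz":0},{"dx":0,"dy":0,"dz":0,"wx":0,"wy":0,"wz":0},{"dx":0,"dy":0,"dz":0.2,"wx":0,"wy":0,"wz":0},{"dx":0,"dy":0,"dz":0,"wx":0,"wy":0,"wz":0}]'
python3 -m inch '[{"dx":0,"dy":0,"dz":0.2,"wx":0,"wy":0,"wz":0},{"dx":0,"dy":0,"dz":0,"wx":0,"wy":0,"wz":0}]'
python3 -m inch '[{"dx":0,"dy":0,"dz":0.15,"wx":0,"wy":0,"wz":0},{"dx":0,"dy":0,"dz":0,"wx":0,"wy":0,"wz":0},{"dx":0,"dy":0,"dz":0,"wx":0,"wy":0,"wz":0}]'
```

```text
t: 22.15
tcp_pos: [0.6366, -0.0608, 0.174]
tool_rot: [0.999, 0.051, -0.0, -0.0]
force: [-4.3, -1.7, -10.0]
finger_gap: 0.381
gripper_force: 40.9
t: 22.4
tcp_pos: [0.6375, -0.0607, 0.1726]
tool_rot: [0.999, 0.051, 0.001, -0.0]
force: [-2.2, -1.5, -5.9]
finger_gap: 0.381
gripper_force: 41.2
t: 22.78
tcp_pos: [0.6381, -0.0609, 0.1713]
tool_rot: [0.999, 0.051, 0.002, 0.0]
force: [-0.5, 1.1, -3.5]
finger_gap: 0.384
gripper_force: 41.5
```

Bottle 1's cap is elastic and fully reversible, so it holds. Next: release it, reopen the clamp, then bring the bottle to the basket.

```bash
python3 -m inch '[{"dx":0,"dy":0,"dz":0.1,"wx":0,"wy":0,"wz":0},{"dx":0,"dy":0,"dz":0,"wx":0,"wy":0,"wz":0},{"dx":0,"dy":0,"dz":0,"wx":0,"wy":0,"wz":0}]' 0.75
python3 -m inch '[{"dx":0,"dy":0,"dz":-2,"wx":0,"wy":0,"wz":0},{"dx":0,"dy":0,"dz":-3.5,"wx":0,"wy":0,"wz":0},{"dx":-2,"dy":0,"dz":-2,"wx":0,"wy":0,"wz":0},{"dx":-5,"dy":0,"dz":0,"wx":0,"wy":0,"wz":0},{"dx":-5,"dy":0,"dz":0,"wx":0,"wy":0,"wz":0},{"dx":-5,"dy":0,"dz":0,"wx":0,"wy":0,"wz":0},{"dx":-3.6,"dy":0,"dz":1,"wx":0,"wy":0,"wz":0},{"dx":0,"dy":0,"dz":0,"wx":0,"wy":0,"wz":0}]' 0.6 20
python3 - <<'E'
from h import *
st();print(to(jig(-.205,0,.134)))
E
```

```text
t: 23.15
tcp_pos: [0.6371, -0.0611, 0.1698]
tool_rot: [0.999, 0.051, 0.001, 0.0]
force: [0.2, 0.1, -0.7]
finger_gap: 0.754
gripper_force: 0.0
t: 24.15
tcp_pos: [0.4288, -0.0813, 0.234]
tool_rot: [0.999, 0.05, -0.002, -0.001]
force: [0.6, -1.1, 0.1]
finger_gap: 0.599
gripper_force: 0.0
t 24.15 tcp [ 0.4288 -0.0813  0.234 ] F [ 0.6 -1.1  0.1] gap 0.599 gf 0.0 q [-0.44  0.4   1.96 -0.    0.79  1.03]
(array([ 0.37, -0.01, 10.  ]), array([-0.1,  0.2, -0. ]))
```

```bash
python3 -m inch '[{"dx":0.2,"dy":0,"dz":3,"wx":0,"wy":0,"wz":0},{"dx":0.15,"dy":-0.05,"dz":4,"wx":0,"wy":0,"wz":0},{"dx":0,"dy":0,"dz":2,"wx":0,"wy":0,"wz":0},{"dx":0,"dy":0,"dz":1,"wx":0,"wy":0,"wz":0},{"dx":0,"dy":0,"dz":0,"wx":0,"wy":0,"wz":0}]' 
python3 -m inch '[{"dx":0,"dy":0,"dz":0,"wx":0,"wy":0,"wz":0},{"dx":0,"dy":0,"dz":0,"wx":0,"wy":0,"wz":0},{"dx":0,"dy":0,"dz":0,"wx":0,"wy":0,"wz":0},{"dx":0,"dy":0,"dz":0,"wx":0,"wy":0,"wz":0},{"dx":0,"dy":0,"dz":0,"wx":0,"wy":0,"wz":0}]' 0 25
python3 -m inch '[{"dx":0.05,"dy":0,"dz":-0.88,"wx":0,"wy":0,"wz":0},{"dx":0.13,"dy":0,"dz":-0.87,"wx":0,"wy":0,"wz":0},{"dx":0.23,"dy":0,"dz":-0.85,"wx":0,"wy":0,"wz":0},{"dx":0.31,"dy":0,"dz":-0.82,"wx":0,"wy":0,"wz":0},{"dx":0.39,"dy":0,"dz":-0.78,"wx":0,"wy":0,"wz":0},{"dx":0.48,"dy":0,"dz":-0.75,"wx":0,"wy":0,"wz":0},{"dx":0.54,"dy":0,"dz":-0.68,"wx":0,"wy":0,"wz":0},{"dx":0.62,"dy":0,"dz":-0.63,"wx":0,"wy":0,"wz":0},{"dx":0.68,"dy":0,"dz":-0.56,"wx":0,"wy":0,"wz":0},{"dx":0.73,"dy":0,"dz":-0.5,"wx":0,"wy":0,"wz":0}]' 
python3 -m inch '[{"dx":0,"dy":0,"dz":0,"wx":0,"wy":0,"wz":0},{"dx":0,"dy":0,"dz":0,"wx":0,"wy":0,"wz":0}]'
python3 - <<'E'
from h import *
st();print(to(jig(-.164,0,.207)))
E
```

```text
t: 24.78
tcp_pos: [0.436, -0.0813, 0.134]
tool_rot: [0.999, 0.051, 0.0, 0.0]
force: [1.0, -0.2, 0.3]
finger_gap: 0.592
gripper_force: 0.0
t: 25.4
tcp_pos: [0.4354, -0.0796, 0.1352]
tool_rot: [0.999, 0.05, 0.001, -0.001]
force: [2.9, 9.3, 3.2]
finger_gap: 0.201
gripper_force: 24.9
t: 26.65
tcp_pos: [0.4743, -0.0756, 0.2071]
tool_rot: [0.999, 0.051, -0.003, -0.002]
force: [-3.3, 4.7, -6.2]
finger_gap: 0.199
gripper_force: 24.5
t: 26.9
tcp_pos: [0.4753, -0.0755, 0.2078]
tool_rot: [0.999, 0.051, -0.001, -0.001]
force: [-1.6, 6.2, 0.0]
finger_gap: 0.198
gripper_force: 24.8
t 26.9 tcp [ 0.4753 -0.0755  0.2078] F [-1.6  6.2  0. ] gap 0.198 gf 24.8 q [-0.39  0.49  1.88  0.    0.77  1.08]
(array([-0.25,  0.08,  0.08]), array([-0.2,  0.2,  0. ]))
```

```bash
python3 -m inch '[{"dx":0.2,"dy":-0.1,"dz":-0.15,"wx":0,"wy":0,"wz":0},{"dx":0,"dy":0,"dz":0,"wx":0,"wy":0,"wz":0}]'
python3 -m inch '[{"dx":0,"dy":0,"dz":0,"wx":0,"wy":0,"wz":0},{"dx":0,"dy":0,"dz":0,"wx":0,"wy":0,"wz":0},{"dx":0,"dy":0,"dz":0,"wx":0,"wy":0,"wz":0},{"dx":0,"dy":0,"dz":-2.5,"wx":0,"wy":0,"wz":0},{"dx":0,"dy":0,"dz":-5,"wx":0,"wy":0,"wz":0},{"dx":4,"dy":0,"dz":-0.7,"wx":0,"wy":0,"wz":0},{"dx":5,"dy":0,"dz":0,"wx":0,"wy":0,"wz":0},{"dx":5,"dy":0,"dz":0,"wx":0,"wy":0,"wz":0},{"dx":2,"dy":0.1,"dz":0,"wx":0,"wy":0,"wz":0},{"dx":0,"dy":0,"dz":0,"wx":0,"wy":0,"wz":0}]' 0.8
python3 - <<'E'
from h import *
st();print(to([.6370,-.0609,.1680]))
cv2.imwrite("pics/s2.png",eyes.snapshot("side")[:,:,::-1])
cv2.imwrite("pics/t2.png",eyes.snapshot("top")[:,:,::-1])
crop('pics/s2.png','pics/c6.png',235,150,170,230,2)
b=cv2.imread('pics/c6.png'); a=cv2.resize(cv2.imread('pics/t2.png')[150:310,130:230],None,fx=2.875,fy=2.875); cv2.imwrite('pics/c7.png',np.hstack([b,a[:460]]))
E
```

```text
t: 27.15
tcp_pos: [0.4774, -0.0751, 0.209]
tool_rot: [0.999, 0.051, -0.001, -0.001]
force: [-3.6, 4.1, -1.9]
finger_gap: 0.196
gripper_force: 24.9
t: 28.4
tcp_pos: [0.639, -0.0605, 0.2907]
tool_rot: [0.999, 0.051, 0.001, 0.0]
force: [-0.5, 0.9, -1.1]
finger_gap: 0.798
gripper_force: 0.0
t 28.4 tcp [ 0.639  -0.0605  0.2907] F [-0.5  0.9 -1.1] gap 0.798 gf 0.0 q [-0.27  0.56  1.4  -0.    1.17  1.2 ]
(array([-0.22,  0.02, 12.27]), array([ 0. , -0.1,  0.1]))
```

View pics/c7.png

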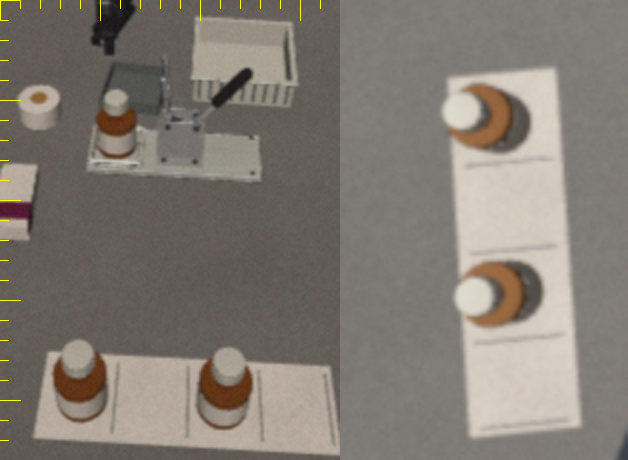

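```bash
python3 -m inch '[{"dx":-0.2,"dy":0,"dz":3,"wx":0,"wy":0,"wz":0},{"dx":0,"dy":0,"dz":5,"wx":0,"wy":0,"wz":0},{"dx":0,"dy":0,"dz":3,"wx":0,"wy":0,"wz":0},{"dx":0,"dy":0,"dz":1.2,"wx":0,"wy":0,"wz":0},{"dx":0,"dy":0,"dz":0,"wx":0,"wy":0,"wz":0}]' 
python3 -m inch '[{"dx":0,"dy":0,"dz":0,"wx":0,"wy":0,"wz":0},{"dx":0,"dy":0,"dz":0,"wx":0,"wy":0,"wz":0},{"dx":0,"dy":0,"dz":0,"wx":0,"wy":0,"wz":0},{"dx":0,"dy":0,"dz":0,"wx":0,"wy":0,"wz":0},{"dx":0,"dy":0,"dz":0,"wx":0,"wy":0,"wz":0}]' 0 40
python3 -m inch '[{"dx":0,"dy":0,"dz":-0.5,"wx":0,"wy":0,"wz":0},{"dx":0,"dy":0,"dz":-1,"wx":0,"wy":0,"wz":0},{"dx":0,"dy":0,"dz":-1.5,"wx":0,"wy":0,"wz":0},{"dx":0,"dy":0,"dz":-2,"wx":0,"wy":0,"wz":0},{"dx":0,"dy":0,"dz":-2.2,"wx":0,"wy":0,"wz":0},{"dx":0,"dy":2,"dz":-0.5,"wx":0,"wy":0,"wz":0},{"dx":0,"dy":3,"dz":0,"wx":0,"wy":0,"wz":0},{"dx":0,"dy":3,"dz":0,"wx":0,"wy":0,"wz":0},{"dx":-0.5,"dy":3,"dz":0,"wx":0,"wy":0,"wz":0},{"dx":-2,"dy":2,"dz":0,"wx":0,"wy":0,"wz":0}]'
python3 - <<'E'
from h import *
st();print(to([.4255,-.330,.166]))
E
```

```text
t: 29.12
tcp_pos: [0.6351, -0.0607, 0.1689]
tool_rot: [0.999, 0.051, -0.001, -0.0]
force: [0.0, -0.2, -1.0]
finger_gap: 0.801
gripper_force: 0.0
t: 29.75
tcp_pos: [0.6365, -0.0609, 0.1707]
tool_rot: [0.999, 0.051, 0.001, 0.001]
force: [-0.5, -0.6, 5.4]
finger_gap: 0.382
gripper_force: 39.8
t: 31.0
tcp_pos: [0.6244, -0.1955, 0.2455]
tool_rot: [0.999, 0.051, 0.0, 0.001]
force: [-0.5, -0.3, -1.5]
finger_gap: 0.38
gripper_force: 39.8
t 31.0 tcp [ 0.6244 -0.1955  0.2455] F [-0.5 -0.3 -1.5] gap 0.38 gf 39.8 q [-0.47  0.63  1.41 -0.    1.1   1.  ]
(array([-21.16,  11.37,   7.95]), array([ 0.1, -0. ,  0. ]))
```

```bash
python3 -m inch '[{"dx":-3,"dy":1.6,"dz":0,"wx":0,"wy":0,"wz":0},{"dx":-3.2,"dy":1.7,"dz":0,"wx":0,"wy":0,"wz":0},{"dx":-3.2,"dy":1.7,"dz":0,"wx":0,"wy":0,"wz":0},{"dx":-3.2,"dy":1.7,"dz":0,"wx":0,"wy":0,"wz":0},{"dx":-3.2,"dy":1.7,"dz":0,"wx":0,"wy":0,"wz":0},{"dx":-3,"dy":1.7,"dz":0,"wx":0,"wy":0,"wz":0},{"dx":-2,"dy":1,"dz":0,"wx":0,"wy":0,"wz":0},{"dx":-0.4,"dy":0.2,"dz":0,"wx":0,"wy":0,"wz":0},{"dx":0,"dy":0,"dz":0,"wx":0,"wy":0,"wz":0}]'
python3 - <<'E'
from h import *
st();print(to([.4255,-.330,.163]))
c=cam("wrist"); cv2.imwrite("pics/w6.png",eyes.snapshot("wrist")[:,:,::-1]); print(w2px("wrist",[.459,-.290,.004],c))
E
```

```text
t: 32.12
tcp_pos: [0.4247, -0.327, 0.2459]
tool_rot: [0.999, 0.051, 0.0, -0.0]
force: [-0.2, 0.6, -0.6]
finger_gap: 0.381
gripper_force: 39.8
t 32.12 tcp [ 0.4247 -0.327   0.2459] F [-0.2  0.6 -0.6] gap 0.381 gf 39.8 q [-0.86  0.49  1.71  0.    0.94  0.6 ]
(array([0.05, 0.31, 8.29]), array([-0., -0., -0.]))
[286.29362707 141.4755173 ]
```

View pics/w6.png

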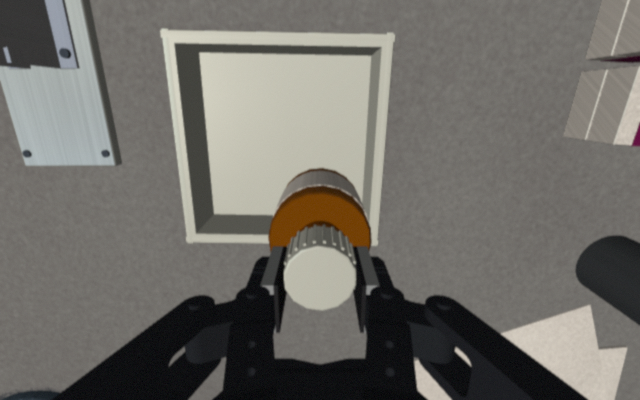

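Run:
```python
from h import *
c=cam("wrist")
P=np.array([px2w("wrist",p,.004,c) for p in [(200,53),(372,57),(363,215),(213,215)]]);print(P,P.mean(0))
P=np.array([px2w("wrist",p,.059,c) for p in [(163,31),(393,36),(378,243),(188,242)]]);print(P,P.mean(0))
```

```text
[[ 0.53092363 -0.20610886  0.004     ]
 [ 0.54348217 -0.36203893  0.004     ]
 [ 0.39035935 -0.37601841  0.004     ]
 [ 0.37414832 -0.21745843  0.004     ]] [ 0.45972837 -0.29040616  0.004     ]
[[ 0.53811029 -0.19903294  0.059     ]
 [ 0.55197801 -0.36756512  0.059     ]
 [ 0.38486053 -0.3831934   0.059     ]
 [ 0.36841743 -0.21270334  0.059     ]] [ 0.46084156 -0.2906237   0.059     ]
```

The basket centre comes out at (0.460,-0.290). Lowering bottle 1 into its slot.

```bash
python3 -m inch '[{"dx":0.15,"dy":0.3,"dz":1.5,"wx":0,"wy":0,"wz":0},{"dx":0,"dy":0,"dz":2.5,"wx":0,"wy":0,"wz":0},{"dx":0,"dy":0,"dz":2.3,"wx":0,"wy":0,"wz":0},{"dx":0,"dy":0,"dz":1,"wx":0,"wy":0,"wz":0},{"dx":0,"dy":0,"dz":0.5,"wx":0,"wy":0,"wz":0},{"dx":0,"dy":0,"dz":0.3,"wx":0,"wy":0,"wz":0},{"dx":0,"dy":0,"dz":0.2,"wx":0,"wy":0,"wz":0},{"dx":0,"dy":0,"dz":0,"wx":0,"wy":0,"wz":0},{"dx":0,"dy":0,"dz":0,"wx":0,"wy":0,"wz":0}]'
python3 -m inch '[{"dx":0,"dy":0,"dz":0,"wx":0,"wy":0,"wz":0},{"dx":0,"dy":0,"dz":0,"wx":0,"wy":0,"wz":0},{"dx":0,"dy":0,"dz":0,"wx":0,"wy":0,"wz":0}]' 0.6
python3 -m inch '[{"dx":0,"dy":0,"dz":-2.5,"wx":0,"wy":0,"wz":0},{"dx":0,"dy":0,"dz":-5,"wx":0,"wy":0,"wz":0},{"dx":0,"dy":0,"dz":-5,"wx":0,"wy":0,"wz":0},{"dx":0,"dy":-4,"dz":-2,"wx":0,"wy":0,"wz":0},{"dx":0,"dy":-5,"dz":0,"wx":0,"wy":0,"wz":0},{"dx":0,"dy":-5,"dz":0,"wx":0,"wy":0,"wz":0}]'
python3 - <<'E'
from h import *
s=st()
cv2.imwrite("pics/t3.png",eyes.snapshot("top")[:,:,::-1]); cv2.imwrite("pics/s3.png",eyes.snapshot("side")[:,:,::-1])
a=cv2.imread('pics/t3.png')[130:310,130:470]; b=cv2.imread('pics/s3.png')[140:390,235:415]
cv2.imwrite('pics/c8.png',np.hstack([cv2.resize(a,(472,250)),b]))
print(to([.4339,.3165,.30]))
E
```

```text
t: 33.3
tcp_pos: [0.4267, -0.3294, 0.1634]
tool_rot: [0.999, 0.051, 0.0, 0.0]
force: [-0.4, 0.0, -0.5]
finger_gap: 0.38
gripper_force: 40.0
t: 33.67
tcp_pos: [0.4266, -0.3293, 0.1631]
tool_rot: [0.999, 0.051, 0.0, 0.0]
force: [0.3, 0.2, 0.0]
finger_gap: 0.6
gripper_force: 0.0
t: 34.42
tcp_pos: [0.412, -0.1888, 0.3085]
tool_rot: [0.999, 0.051, 0.001, 0.0]
force: [1.5, 0.6, -0.4]
finger_gap: 0.597
gripper_force: 0.0
t 34.42 tcp [ 0.412  -0.1888  0.3085] F [ 1.5  0.6 -0.4] gap 0.597 gf 0.0 q [-0.68  0.29  1.84  0.    1.01  0.79]
(array([  7.68, -49.61,   0.97]), array([-0.3,  0.2,  0.3]))
```

View pics/c8.png

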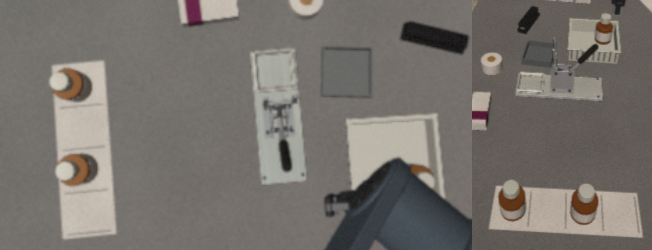

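Bottle 1 stands in the basket. Bottles 2 and 4 are still on the sheet and the clamp is open. With few views left, I'll track the bottles' amber blobs by code.

```bash
cat >> h.py <<'E'
def blobs(path,amin=25):
    im=cv2.imread(path); hsv=cv2.cvtColor(im,cv2.COLOR_BGR2HSV)
    m=cv2.inRange(hsv,(4,110,50),(18,255,230)); n,l,stt,cc=cv2.connectedComponentsWithStats(m)
    return [(np.round(cc[i],1),int(stt[i,4])) for i in range(1,n) if stt[i,4]>=amin]
E
python3 -m inch '[{"dx":0.6,"dy":-3.5,"dz":0,"wx":-0.3,"wy":0.2,"wz":0.3},{"dx":0.8,"dy":-5,"dz":0,"wx":0,"wy":0,"wz":0},{"dx":0.8,"dy":-5.2,"dz":0,"wx":0,"wy":0,"wz":0},{"dx":0.8,"dy":-5.2,"dz":0,"wx":0,"wy":0,"wz":0},{"dx":0.8,"dy":-5.2,"dz":0,"wx":0,"wy":0,"wz":0},{"dx":0.8,"dy":-5.2,"dz":0,"wx":0,"wy":0,"wz":0},{"dx":0.8,"dy":-5.2,"dz":0,"wx":0,"wy":0,"wz":0},{"dx":0.8,"dy":-5.2,"dz":0,"wx":0,"wy":0,"wz":0},{"dx":0.8,"dy":-5.2,"dz":0,"wx":0,"wy":0,"wz":0},{"dx":0.7,"dy":-4.6,"dz":0.5,"wx":0,"wy":0,"wz":0}]' 1
python3 -m inch '[{"dx":0,"dy":0,"dz":0,"wx":0,"wy":0,"wz":0},{"dx":0,"dy":0,"dz":0,"wx":0,"wy":0,"wz":0}]'
python3 - <<'E'
from h import *
st(); print(to([.4345,.317,.1556])); c=cam("wrist"); cv2.imwrite("pics/w7.png",eyes.snapshot("wrist")[:,:,::-1])
print("pred cap",w2px("wrist",[.4339,.3165,.105],c))
im=cv2.imread('pics/w7.png'); g=cv2.cvtColor(im,cv2.COLOR_BGR2GRAY)
print(blobs('pics/w7.png'),cv2.HoughCircles(g[:260,200:440],cv2.HOUGH_GRADIENT,1.5,30,param1=120,param2=25,minRadius=15,maxRadius=32))
for p in('top0','t3','w2'):print(p,blobs(f'pics/{p}.png'))
E
```

```text
t: 35.78
tcp_pos: [0.4416, 0.312, 0.3011]
tool_rot: [0.999, 0.049, 0.003, 0.002]
force: [1.2, -0.6, 0.1]
finger_gap: 0.996
gripper_force: 0.0
t: 36.02
tcp_pos: [0.4408, 0.3096, 0.3005]
tool_rot: [0.999, 0.049, 0.002, 0.003]
force: [0.9, -0.7, -0.5]
finger_gap: 0.999
gripper_force: 0.0
t 36.02 tcp [0.4408 0.3096 0.3005] F [ 0.9 -0.7 -0.5] gap 0.999 gf 0.0 q [ 0.41  0.42  1.65 -0.01  1.07  1.88]
(array([-0.6 , -0.88, 14.49]), array([ 0.3, -0.2, -0.2]))
pred cap [310.3213469  198.83599901]
[(array([305.1,  20.7]), 1622), (array([311.1, 174.9]), 1296)] [[[108.75 185.25  27.75]
  [104.25   9.75  31.05]]]
top0 [(array([350.3, 128.4]), 45), (array([181.7, 191.1]), 206), (array([186.2, 251.5]), 208), (array([190.6, 284.5]), 221), (array([579.4, 302. ]), 31)]
t3 [(array([350.3, 128.6]), 47), (array([181.6, 191.1]), 201), (array([186.3, 251.4]), 204), (array([430.9, 251.3]), 54), (array([578.9, 301.7]), 29)]
w2 [(array([310. ,  86.8]), 1671), (array([317.5, 168.6]), 1291)]
```

```bash
python3 -m inch '[{"dx":-0.45,"dy":-0.75,"dz":2,"wx":0.3,"wy":-0.2,"wz":-0.2},{"dx":0,"dy":0,"dz":5,"wx":0,"wy":0,"wz":0},{"dx":0,"dy":0,"dz":4.5,"wx":0,"wy":0,"wz":0},{"dx":0,"dy":0,"dz":2,"wx":0,"wy":0,"wz":0},{"dx":0,"dy":0,"dz":1,"wx":0,"wy":0,"wz":0},{"dx":0,"dy":0,"dz":0,"wx":0,"wy":0,"wz":0}]'
python3 - <<'E'
from h import *
st(); print(to([.436,.3163,.1556]))
E
python3 -m inch '[{"dx":0,"dy":0,"dz":0,"wx":0,"wy":0,"wz":0},{"dx":0,"dy":0,"dz":0,"wx":0,"wy":0,"wz":0},{"dx":0,"dy":0,"dz":0,"wx":0,"wy":0,"wz":0},{"dx":0,"dy":0,"dz":0,"wx":0,"wy":0,"wz":0},{"dx":0,"dy":0,"dz":0,"wx":0,"wy":0,"wz":0},{"dx":0,"dy":0,"dz":0,"wx":0,"wy":0,"wz":0}]' 0 40
python3 -m inch '[{"dx":0,"dy":0,"dz":-0.7,"wx":0,"wy":0,"wz":0},{"dx":0,"dy":0,"dz":-1.5,"wx":0,"wy":0,"wz":0},{"dx":0,"dy":0,"dz":-2.3,"wx":0,"wy":0,"wz":0},{"dx":0,"dy":0,"dz":-2.3,"wx":0,"wy":0,"wz":0},{"dx":0,"dy":0,"dz":-0.5,"wx":0,"wy":0,"wz":0}]'
python3 - <<'E'
from h import *
st(); print(to(jig(0.001,0,.2285)))
E
```

```text
t: 36.83
tcp_pos: [0.436, 0.3162, 0.1558]
tool_rot: [0.999, 0.05, -0.0, 0.0]
force: [-0.5, 0.7, 0.2]
finger_gap: 0.997
gripper_force: 0.0
t 36.83 tcp [0.436  0.3162 0.1558] F [-0.5  0.7  0.2] gap 0.997 gf 0.0 q [ 0.42  0.64  1.77 -0.    0.73  1.89]
(array([ 0.  , -0.01,  0.02]), array([ 0. ,  0. , -0.1]))
t: 37.58
tcp_pos: [0.436, 0.3172, 0.1566]
tool_rot: [0.999, 0.05, 0.001, -0.0]
force: [-0.1, -1.5, 7.3]
finger_gap: 0.384
gripper_force: 39.5
t: 38.2
tcp_pos: [0.4364, 0.3175, 0.2308]
tool_rot: [0.999, 0.05, 0.002, -0.001]
force: [0.2, -0.1, -1.5]
finger_gap: 0.386
gripper_force: 39.9
t 38.2 tcp [0.4364 0.3175 0.2308] F [ 0.2 -0.1 -1.5] gap 0.386 gf 39.9 q [0.42 0.51 1.72 0.   0.9  1.89]
(array([16.16, 39.56,  0.24]), array([-0.1, -0.2, -0. ]))
```

```bash
python3 -m inch '[{"dx":0.6,"dy":1.5,"dz":0,"wx":0,"wy":0,"wz":0},{"dx":1.2,"dy":3,"dz":0,"wx":0,"wy":0,"wz":0},{"dx":1.5,"dy":3.6,"dz":0,"wx":0,"wy":0,"wz":0},{"dx":1.5,"dy":3.6,"dz":0,"wx":0,"wy":0,"wz":0},{"dx":1.5,"dy":3.6,"dz":0,"wx":0,"wy":0,"wz":0},{"dx":1.5,"dy":3.6,"dz":0,"wx":0,"wy":0,"wz":0},{"dx":1.5,"dy":3.6,"dz":0,"wx":0,"wy":0,"wz":0},{"dx":1.5,"dy":3.6,"dz":0,"wx":0,"wy":0,"wz":0},{"dx":1.5,"dy":3.6,"dz":0,"wx":0,"wy":0,"wz":0},{"dx":1.5,"dy":3.6,"dz":0,"wx":0,"wy":0,"wz":0}]' 
python3 -m inch '[{"dx":1.3,"dy":3.3,"dz":0,"wx":0,"wy":0,"wz":0},{"dx":0.8,"dy":2,"dz":0,"wx":0,"wy":0,"wz":0},{"dx":0.2,"dy":0.9,"dz":0,"wx":0,"wy":0,"wz":0},{"dx":0,"dy":0,"dz":0,"wx":0,"wy":0,"wz":0},{"dx":0,"dy":0,"dz":0,"wx":0,"wy":0,"wz":0}]'
python3 - <<'E'
from h import *
st();print(to(jig(0.001,0,.1705)))
E
```

```text
t: 39.45
tcp_pos: [0.6062, -0.0027, 0.2273]
tool_rot: [0.999, 0.05, -0.001, -0.0]
force: [-0.2, 0.1, -1.5]
finger_gap: 0.38
gripper_force: 40.0
t: 40.08
tcp_pos: [0.6348, -0.0586, 0.2286]
tool_rot: [0.999, 0.051, -0.001, -0.0]
force: [0.2, -0.3, -1.0]
finger_gap: 0.384
gripper_force: 39.9
t 40.08 tcp [ 0.6348 -0.0586  0.2286] F [ 0.2 -0.3 -1. ] gap 0.384 gf 39.9 q [-0.27  0.63  1.47  0.    1.04  1.2 ]
(array([0.22, 0.15, 5.81]), array([-0. ,  0.1,  0. ]))
```

```bash
python3 -m inch '[{"dx":0.2,"dy":0.1,"dz":1,"wx":0,"wy":0,"wz":0},{"dx":0,"dy":0,"dz":1.5,"wx":0,"wy":0,"wz":0},{"dx":0,"dy":0,"dz":1.5,"wx":0,"wy":0,"wz":0},{"dx":0,"dy":0,"dz":0.8,"wx":0,"wy":0,"wz":0},{"dx":0,"dy":0,"dz":0.5,"wx":0,"wy":0,"wz":0},{"dx":0,"dy":0,"dz":0.4,"wx":0,"wy":0,"wz":0},{"dx":0,"dy":0,"dz":0.2,"wx":0,"wy":0,"wz":0},{"dx":0,"dy":0,"dz":0,"wx":0,"wy":0,"wz":0},{"dx":0,"dy":0,"dz":0,"wx":0,"wy":0,"wz":0}]' 
python3 -m inch '[{"dx":0,"dy":0,"dz":0,"wx":0,"wy":0,"wz":0},{"dx":0,"dy":0,"dz":0,"wx":0,"wy":0,"wz":0},{"dx":0,"dy":0,"dz":0,"wx":0,"wy":0,"wz":0},{"dx":0,"dy":0,"dz":0,"wx":0,"wy":0,"wz":0}]' 0.75
python3 - <<'E'
from h import *
st();print(to(jig(-.164,.001,.207)))
E
```

```text
t: 41.2
tcp_pos: [0.6378, -0.0607, 0.1701]
tool_rot: [0.999, 0.05, 0.0, 0.0]
force: [-0.3, -0.8, -1.3]
finger_gap: 0.382
gripper_force: 39.9
t: 41.7
tcp_pos: [0.6376, -0.0606, 0.1699]
tool_rot: [0.999, 0.05, 0.0, 0.0]
force: [-0.0, -0.3, -0.9]
finger_gap: 0.751
gripper_force: 0.0
t 41.7 tcp [ 0.6376 -0.0606  0.1699] F [-0.  -0.3 -0.9] gap 0.751 gf 0.0 q [-0.27  0.71  1.5  -0.    0.93  1.2 ]
(array([-16.56,  -0.17,  -3.72]), array([ 0., -0., -0.]))
```

```bash
python3 -m inch '[{"dx":0,"dy":0,"dz":-3,"wx":0,"wy":0,"wz":0},{"dx":0,"dy":0,"dz":-5,"wx":0,"wy":0,"wz":0},{"dx":-1,"dy":0,"dz":-3.5,"wx":0,"wy":0,"wz":0},{"dx":-5,"dy":0,"dz":0,"wx":0,"wy":0,"wz":0},{"dx":-5,"dy":0,"dz":0,"wx":0,"wy":0,"wz":0},{"dx":-5,"dy":-0.1,"dz":0,"wx":0,"wy":0,"wz":0},{"dx":-0.5,"dy":-0.1,"dz":3,"wx":0,"wy":0,"wz":0},{"dx":0,"dy":0,"dz":3,"wx":0,"wy":0,"wz":0},{"dx":0,"dy":0,"dz":1.8,"wx":0,"wy":0,"wz":0},{"dx":0,"dy":0,"dz":0,"wx":0,"wy":0,"wz":0}]' 
python3 -m inch '[{"dx":0,"dy":0,"dz":0,"wx":0,"wy":0,"wz":0},{"dx":0,"dy":0,"dz":0,"wx":0,"wy":0,"wz":0},{"dx":0,"dy":0,"dz":0,"wx":0,"wy":0,"wz":0},{"dx":0,"dy":0,"dz":0,"wx":0,"wy":0,"wz":0},{"dx":0,"dy":0,"dz":0,"wx":0,"wy":0,"wz":0},{"dx":0,"dy":0,"dz":0,"wx":0,"wy":0,"wz":0}]' 0 20
python3 - <<'E'
from h import *
st();print(to(jig(-.164,.001,.207)))
E
```

```text
t: 42.95
tcp_pos: [0.4725, -0.075, 0.2058]
tool_rot: [0.999, 0.05, -0.001, -0.001]
force: [-0.6, 0.1, 0.2]
finger_gap: 0.751
gripper_force: 0.0
t: 43.7
tcp_pos: [0.4734, -0.0753, 0.2074]
tool_rot: [0.999, 0.05, 0.0, 0.0]
force: [-0.6, -0.6, 6.4]
finger_gap: 0.199
gripper_force: 21.7
t 43.7 tcp [ 0.4734 -0.0753  0.2074] F [-0.6 -0.6  6.4] gap 0.199 gf 21.7 q [-0.39  0.49  1.89 -0.    0.76  1.08]
(array([-0.07,  0.02,  0.04]), array([ 0. , -0.1, -0. ]))
```

Centred well. Swinging shut, then checking with a closed-finger press as before.

```bash
python3 -m inch '[{"dx":-0.73,"dy":0,"dz":0.5,"wx":0,"wy":0,"wz":0},{"dx":-0.68,"dy":0,"dz":0.56,"wx":0,"wy":0,"wz":0},{"dx":-0.62,"dy":0,"dz":0.63,"wx":0,"wy":0,"wz":0},{"dx":-0.54,"dy":0,"dz":0.68,"wx":0,"wy":0,"wz":0},{"dx":-0.48,"dy":0,"dz":0.75,"wx":0,"wy":0,"wz":0},{"dx":-0.39,"dy":0,"dz":0.78,"wx":0,"wy":0,"wz":0},{"dx":-0.31,"dy":0,"dz":0.82,"wx":0,"wy":0,"wz":0},{"dx":-0.23,"dy":0,"dz":0.85,"wx":0,"wy":0,"wz":0},{"dx":-0.13,"dy":0,"dz":0.87,"wx":0,"wy":0,"wz":0},{"dx":-0.05,"dy":0,"dz":0.88,"wx":0,"wy":0,"wz":0}]' 
python3 -m inch '[{"dx":0,"dy":0,"dz":0.4,"wx":0,"wy":0,"wz":0},{"dx":0,"dy":0,"dz":0,"wx":0,"wy":0,"wz":0},{"dx":0,"dy":0,"dz":0,"wx":0,"wy":0,"wz":0}]'
python3 -m inch '[{"dx":0,"dy":0,"dz":0,"wx":0,"wy":0,"wz":0},{"dx":0,"dy":0,"dz":0,"wx":0,"wy":0,"wz":0},{"dx":0,"dy":0,"dz":0,"wx":0,"wy":0,"wz":0},{"dx":0,"dy":0,"dz":-3,"wx":0,"wy":0,"wz":0},{"dx":0,"dy":0,"dz":-3,"wx":0,"wy":0,"wz":0},{"dx":0,"dy":0,"dz":0,"wx":0,"wy":0,"wz":0}]' 0.6
python3 -m inch '[{"dx":0,"dy":0,"dz":0,"wx":0,"wy":0,"wz":0},{"dx":0,"dy":0,"dz":0,"wx":0,"wy":0,"wz":0},{"dx":0,"dy":0,"dz":0,"wx":0,"wy":0,"wz":0},{"dx":0,"dy":0,"dz":0,"wx":0,"wy":0,"wz":0}]' 0
python3 - <<'E'
from h import *
st();print(to(jig(-.205,.001,.161)))
E
```

```text
t: 44.95
tcp_pos: [0.4317, -0.0796, 0.1331]
tool_rot: [0.999, 0.05, -0.0, 0.0]
force: [-2.9, -2.6, 29.7]
finger_gap: 0.205
gripper_force: 22.1
t: 45.32
tcp_pos: [0.432, -0.0796, 0.1305]
tool_rot: [0.999, 0.05, 0.001, 0.0]
force: [-1.4, -3.0, 17.9]
finger_gap: 0.2
gripper_force: 22.0
t: 46.08
tcp_pos: [0.4326, -0.0795, 0.1908]
tool_rot: [0.999, 0.05, 0.002, 0.001]
force: [0.3, -0.0, -0.2]
finger_gap: 0.603
gripper_force: 0.0
t: 46.58
tcp_pos: [0.4316, -0.0793, 0.1891]
tool_rot: [0.999, 0.05, -0.001, -0.0]
force: [0.1, -0.6, -0.9]
finger_gap: -0.002
gripper_force: 0.0
t 46.58 tcp [ 0.4316 -0.0793  0.1891] F [ 0.1 -0.6 -0.9] gap -0.002 gf 0.0 q [-0.44  0.49  2.    0.    0.66  1.03]
(array([0.03, 0.05, 2.81]), array([-0. ,  0.1, -0. ]))
```

```bash
python3 -m inch '[{"dx":0,"dy":0,"dz":1.5,"wx":0,"wy":0,"wz":0},{"dx":0,"dy":0,"dz":1,"wx":0,"wy":0,"wz":0},{"dx":0,"dy":0,"dz":0.35,"wx":0,"wy":0,"wz":0},{"dx":0,"dy":0,"dz":0.15,"wx":0,"wy":0,"wz":0},{"dx":0,"dy":0,"dz":0,"wx":0,"wy":0,"wz":0}]'
python3 -m inch '[{"dx":0,"dy":0,"dz":-2.5,"wx":0,"wy":0,"wz":0},{"dx":0,"dy":0,"dz":-3,"wx":0,"wy":0,"wz":0},{"dx":4,"dy":0,"dz":-3,"wx":0,"wy":0,"wz":0},{"dx":5,"dy":0,"dz":0,"wx":0,"wy":0,"wz":0},{"dx":5,"dy":0.1,"dz":0,"wx":0,"wy":0,"wz":0},{"dx":5,"dy":0,"dz":0,"wx":0,"wy":0,"wz":0},{"dx":1.5,"dy":0,"dz":0,"wx":0,"wy":0,"wz":0},{"dx":0,"dy":0,"dz":0,"wx":0,"wy":0,"wz":0}]' 0.8 30
python3 - <<'E'
from h import *
st();print(to([.6372,-.0608,.1695]))
E
```

```text
t: 47.2
tcp_pos: [0.4314, -0.0792, 0.1608]
tool_rot: [0.999, 0.05, -0.0, 0.0]
force: [-2.8, 0.7, 15.0]
finger_gap: -0.004
gripper_force: 7.5
t: 48.2
tcp_pos: [0.6365, -0.0595, 0.2441]
tool_rot: [0.999, 0.051, -0.0, 0.0]
force: [0.2, 0.4, -0.6]
finger_gap: 0.799
gripper_force: 0.0
t 48.2 tcp [ 0.6365 -0.0595  0.2441] F [ 0.2  0.4 -0.6] gap 0.799 gf 0.0 q [-0.27  0.61  1.45 -0.    1.08  1.2 ]
(array([0.05, 0.13, 7.46]), array([-0.,  0.,  0.]))
```

```bash
python3 -m inch '[{"dx":0.1,"dy":0.1,"dz":1.5,"wx":0,"wy":0,"wz":0},{"dx":0,"dy":0,"dz":2.5,"wx":0,"wy":0,"wz":0},{"dx":0,"dy":0,"dz":2.3,"wx":0,"wy":0,"wz":0},{"dx":0,"dy":0,"dz":1.1,"wx":0,"wy":0,"wz":0},{"dx":0,"dy":0,"dz":0,"wx":0,"wy":0,"wz":0}]' 
python3 -m inch '[{"dx":0,"dy":0,"dz":0,"wx":0,"wy":0,"wz":0},{"dx":0,"dy":0,"dz":0,"wx":0,"wy":0,"wz":0},{"dx":0,"dy":0,"dz":0,"wx":0,"wy":0,"wz":0},{"dx":0,"dy":0,"dz":0,"wx":0,"wy":0,"wz":0},{"dx":0,"dy":0,"dz":0,"wx":0,"wy":0,"wz":0}]' 0 40
python3 -m inch '[{"dx":0,"dy":0,"dz":-0.3,"wx":0,"wy":0,"wz":0},{"dx":0,"dy":0,"dz":0,"wx":0,"wy":0,"wz":0}]'
python3 -m inch '[{"dx":0,"dy":0,"dz":-0.1,"wx":0,"wy":0,"wz":0},{"dx":0,"dy":0,"dz":0,"wx":0,"wy":0,"wz":0}]'
python3 -m inch '[{"dx":0,"dy":0,"dz":-0.1,"wx":0,"wy":0,"wz":0},{"dx":0,"dy":0,"dz":0,"wx":0,"wy":0,"wz":0}]'
```

```text
t: 48.82
tcp_pos: [0.6359, -0.0607, 0.1695]
tool_rot: [0.999, 0.05, -0.001, -0.0]
force: [-1.3, -0.9, 0.4]
finger_gap: 0.795
gripper_force: 0.0
t: 49.45
tcp_pos: [0.6376, -0.061, 0.1718]
tool_rot: [0.999, 0.05, 0.001, 0.0]
force: [-0.3, -1.4, 5.3]
finger_gap: 0.38
gripper_force: 40.1
t: 49.7
tcp_pos: [0.6369, -0.0607, 0.1729]
tool_rot: [0.999, 0.05, -0.0, -0.0]
force: [1.4, -0.3, -3.8]
finger_gap: 0.381
gripper_force: 40.1
t: 49.95
tcp_pos: [0.6367, -0.0605, 0.1738]
tool_rot: [0.999, 0.05, -0.001, -0.0]
force: [1.9, -0.1, -5.2]
finger_gap: 0.381
gripper_force: 40.1
t: 50.2
tcp_pos: [0.6365, -0.0606, 0.1749]
tool_rot: [0.999, 0.05, -0.001, -0.0]
force: [0.6, -1.1, -8.1]
finger_gap: 0.385
gripper_force: 40.3
```

```bash
python3 -m inch '[{"dx":0,"dy":0,"dz":-0.1,"wx":0,"wy":0,"wz":0},{"dx":0,"dy":0,"dz":0,"wx":0,"wy":0,"wz":0}]'
python3 -m inch '[{"dx":0,"dy":0,"dz":-0.05,"wx":0,"wy":0,"wz":0},{"dx":0,"dy":0,"dz":0,"wx":0,"wy":0,"wz":0}]'
```

```text
t: 50.45
tcp_pos: [0.6364, -0.0606, 0.176]
tool_rot: [0.999, 0.05, -0.001, -0.0]
force: [0.4, -1.5, -9.5]
finger_gap: 0.38
gripper_force: 40.5
t: 50.7
tcp_pos: [0.6364, -0.0606, 0.1766]
tool_rot: [0.999, 0.05, -0.001, -0.0]
force: [0.3, -1.2, -10.4]
finger_gap: 0.378
gripper_force: 40.6
```

```bash
python3 -m inch '[{"dx":0,"dy":0,"dz":-0.07,"wx":0,"wy":0,"wz":0},{"dx":0,"dy":0,"dz":0,"wx":0,"wy":0,"wz":0},{"dx":0,"dy":0,"dz":0,"wx":0,"wy":0,"wz":0}]'
python3 -m inch '[{"dx":0,"dy":0,"dz":0,"wx":0,"wy":0,"wz":0},{"dx":0,"dy":0,"dz":0,"wx":0,"wy":0,"wz":0},{"dx":0,"dy":0,"dz":0,"wx":0,"wy":0,"wz":0},{"dx":0,"dy":0,"dz":0,"wx":0,"wy":0,"wz":0},{"dx":0,"dy":0,"dz":0,"wx":0,"wy":0,"wz":0}]'
python3 -m inch '[{"dx":0,"dy":0,"dz":0,"wx":0,"wy":0,"wz":0},{"dx":0,"dy":0,"dz":0,"wx":0,"wy":0,"wz":0},{"dx":0,"dy":0,"dz":0,"wx":0,"wy":0,"wz":0},{"dx":0,"dy":0,"dz":0,"wx":0,"wy":0,"wz":0},{"dx":0,"dy":0,"dz":0,"wx":0,"wy":0,"wz":0}]'
python3 -m inch '[{"dx":0,"dy":0,"dz":0.2,"wx":0,"wy":0,"wz":0},{"dx":0,"dy":0,"dz":0.2,"wx":0,"wy":0,"wz":0},{"dx":0,"dy":0,"dz":0.15,"wx":0,"wy":0,"wz":0},{"dx":0,"dy":0,"dz":0,"wx":0,"wy":0,"wz":0},{"dx":0,"dy":0,"dz":0,"wx":0,"wy":0,"wz":0}]'
```

```text
t: 51.08
tcp_pos: [0.6364, -0.0606, 0.1773]
tool_rot: [0.999, 0.05, -0.001, -0.0]
force: [-1.4, -1.9, -12.0]
finger_gap: 0.384
gripper_force: 40.7
t: 51.7
tcp_pos: [0.6366, -0.0606, 0.1775]
tool_rot: [0.999, 0.05, -0.001, -0.0]
force: [-3.1, -0.9, -13.5]
finger_gap: 0.382
gripper_force: 40.8
t: 52.32
tcp_pos: [0.6367, -0.0606, 0.1776]
tool_rot: [0.999, 0.05, -0.0, -0.0]
force: [-3.4, -2.0, -13.4]
finger_gap: 0.381
gripper_force: 40.8
t: 52.95
tcp_pos: [0.6384, -0.0607, 0.1734]
tool_rot: [0.999, 0.05, 0.002, 0.0]
force: [-0.7, 1.3, -5.1]
finger_gap: 0.379
gripper_force: 41.6
```

Bottle 2 behaved the same way: 13 N held and reversible, so it's sound. Releasing and reopening the clamp.

```bash
python3 -m inch '[{"dx":0,"dy":0,"dz":0.15,"wx":0,"wy":0,"wz":0},{"dx":0,"dy":0,"dz":0,"wx":0,"wy":0,"wz":0}]'
python3 -m inch '[{"dx":0,"dy":0,"dz":0,"wx":0,"wy":0,"wz":0},{"dx":0,"dy":0,"dz":0,"wx":0,"wy":0,"wz":0},{"dx":0,"dy":0,"dz":0,"wx":0,"wy":0,"wz":0}]' 0.75
python3 -m inch '[{"dx":0,"dy":0,"dz":-2,"wx":0,"wy":0,"wz":0},{"dx":0,"dy":0,"dz":-3.5,"wx":0,"wy":0,"wz":0},{"dx":-2,"dy":0,"dz":-2,"wx":0,"wy":0,"wz":0},{"dx":-5,"dy":0,"dz":0,"wx":0,"wy":0,"wz":0},{"dx":-5,"dy":-0.1,"dz":0,"wx":0,"wy":0,"wz":0},{"dx":-5,"dy":0,"dz":0,"wx":0,"wy":0,"wz":0},{"dx":-3.5,"dy":0,"dz":1,"wx":0,"wy":0,"wz":0},{"dx":0,"dy":0,"dz":0,"wx":0,"wy":0,"wz":0}]' 0.6 20
python3 - <<'E'
from h import *
st();print(to(jig(-.2045,.001,.134)))
E
```

```text
t: 53.2
tcp_pos: [0.6385, -0.0608, 0.172]
tool_rot: [0.999, 0.05, 0.002, 0.0]
force: [0.7, 2.0, 0.1]
finger_gap: 0.377
gripper_force: 41.9
t: 53.58
tcp_pos: [0.6372, -0.0609, 0.171]
tool_rot: [0.999, 0.05, 0.0, 0.0]
force: [0.5, -0.5, -0.4]
finger_gap: 0.748
gripper_force: 0.0
t: 54.58
tcp_pos: [0.4298, -0.0796, 0.2354]
tool_rot: [0.999, 0.049, -0.002, -0.001]
force: [0.5, 0.8, -0.7]
finger_gap: 0.599
gripper_force: 0.0
t 54.58 tcp [ 0.4298 -0.0796  0.2354] F [ 0.5  0.8 -0.7] gap 0.599 gf 0.0 q [-0.44  0.4   1.96 -0.    0.79  1.03]
(array([ 0.3 ,  0.05, 10.14]), array([-0.1,  0.2, -0.1]))
```

```bash
python3 -m inch '[{"dx":0,"dy":0,"dz":3,"wx":0,"wy":0,"wz":0},{"dx":0,"dy":0,"dz":4,"wx":0,"wy":0,"wz":0},{"dx":0,"dy":0,"dz":2,"wx":0,"wy":0,"wz":0},{"dx":0,"dy":0,"dz":1.1,"wx":0,"wy":0,"wz":0},{"dx":0,"dy":0,"dz":0,"wx":0,"wy":0,"wz":0}]' 
python3 -m inch '[{"dx":0,"dy":0,"dz":0,"wx":0,"wy":0,"wz":0},{"dx":0,"dy":0,"dz":0,"wx":0,"wy":0,"wz":0},{"dx":0,"dy":0,"dz":0,"wx":0,"wy":0,"wz":0},{"dx":0,"dy":0,"dz":0,"wx":0,"wy":0,"wz":0},{"dx":0,"dy":0,"dz":0,"wx":0,"wy":0,"wz":0}]' 0 25
python3 -m inch '[{"dx":0.05,"dy":0,"dz":-0.88,"wx":0,"wy":0,"wz":0},{"dx":0.13,"dy":0,"dz":-0.87,"wx":0,"wy":0,"wz":0},{"dx":0.23,"dy":0,"dz":-0.85,"wx":0,"wy":0,"wz":0},{"dx":0.31,"dy":0,"dz":-0.82,"wx":0,"wy":0,"wz":0},{"dx":0.39,"dy":0,"dz":-0.78,"wx":0,"wy":0,"wz":0},{"dx":0.48,"dy":0,"dz":-0.75,"wx":0,"wy":0,"wz":0},{"dx":0.54,"dy":0,"dz":-0.68,"wx":0,"wy":0,"wz":0},{"dx":0.62,"dy":0,"dz":-0.63,"wx":0,"wy":0,"wz":0},{"dx":0.68,"dy":0,"dz":-0.56,"wx":0,"wy":0,"wz":0},{"dx":0.73,"dy":0,"dz":-0.5,"wx":0,"wy":0,"wz":0}]' 
python3 -m inch '[{"dx":0.2,"dy":0,"dz":-0.15,"wx":0,"wy":0,"wz":0},{"dx":0,"dy":0,"dz":0,"wx":0,"wy":0,"wz":0},{"dx":0,"dy":0,"dz":0,"wx":0,"wy":0,"wz":0}]'
python3 - <<'E'
from h import *
st();print(to(jig(-.164,0.001,.207)))
E
```

```text
t: 55.2
tcp_pos: [0.4337, -0.0804, 0.1344]
tool_rot: [0.999, 0.05, 0.0, 0.0]
force: [0.7, 0.7, 0.1]
finger_gap: 0.601
gripper_force: 0.0
t: 55.82
tcp_pos: [0.4333, -0.0797, 0.1356]
tool_rot: [0.999, 0.05, 0.001, -0.0]
force: [1.5, 3.7, 3.7]
finger_gap: 0.197
gripper_force: 24.6
t: 57.08
tcp_pos: [0.4737, -0.0755, 0.2081]
tool_rot: [0.999, 0.05, -0.001, -0.001]
force: [-3.3, 4.0, -5.3]
finger_gap: 0.196
gripper_force: 24.4
t: 57.45
tcp_pos: [0.4765, -0.0753, 0.2099]
tool_rot: [0.999, 0.05, 0.0, -0.001]
force: [-1.1, 5.5, -2.4]
finger_gap: 0.196
gripper_force: 24.7
t 57.45 tcp [ 0.4765 -0.0753  0.2099] F [-1.1  5.5 -2.4] gap 0.196 gf 24.7 q [-0.39  0.49  1.88  0.    0.78  1.08]
(array([-0.38, -0.01,  0.29]), array([-0.1, -0. , -0.1]))
```

```bash
python3 -m inch '[{"dx":0,"dy":0,"dz":0,"wx":0,"wy":0,"wz":0},{"dx":0,"dy":0,"dz":0,"wx":0,"wy":0,"wz":0},{"dx":0,"dy":0,"dz":0,"wx":0,"wy":0,"wz":0},{"dx":0,"dy":0,"dz":-2.5,"wx":0,"wy":0,"wz":0},{"dx":0,"dy":0,"dz":-5,"wx":0,"wy":0,"wz":0},{"dx":4,"dy":0,"dz":-0.7,"wx":0,"wy":0,"wz":0},{"dx":5,"dy":0,"dz":0,"wx":0,"wy":0,"wz":0},{"dx":5,"dy":0.1,"dz":0,"wx":0,"wy":0,"wz":0},{"dx":1.9,"dy":0.1,"dz":0,"wx":0,"wy":0,"wz":0},{"dx":0,"dy":0,"dz":0,"wx":0,"wy":0,"wz":0}]' 0.8
python3 - <<'E'
from h import *
st();print(to([.6372,-.0608,.1695]))
E
```

```text
t: 58.7
tcp_pos: [0.6359, -0.0621, 0.2912]
tool_rot: [0.999, 0.051, 0.001, 0.0]
force: [-0.9, -0.1, -0.3]
finger_gap: 0.801
gripper_force: 0.0
t 58.7 tcp [ 0.6359 -0.0621  0.2912] F [-0.9 -0.1 -0.3] gap 0.801 gf 0.0 q [-0.27  0.56  1.41 -0.    1.17  1.2 ]
(array([ 0.13, -0.12, 12.17]), array([ 0. , -0.1, -0. ]))
```

```bash
python3 -m inch '[{"dx":0.1,"dy":-0.1,"dz":3,"wx":0,"wy":0,"wz":0},{"dx":0,"dy":0,"dz":5,"wx":0,"wy":0,"wz":0},{"dx":0,"dy":0,"dz":3,"wx":0,"wy":0,"wz":0},{"dx":0,"dy":0,"dz":1.2,"wx":0,"wy":0,"wz":0},{"dx":0,"dy":0,"dz":0,"wx":0,"wy":0,"wz":0}]' 
python3 -m inch '[{"dx":0,"dy":0,"dz":0,"wx":0,"wy":0,"wz":0},{"dx":0,"dy":0,"dz":0,"wx":0,"wy":0,"wz":0},{"dx":0,"dy":0,"dz":0,"wx":0,"wy":0,"wz":0},{"dx":0,"dy":0,"dz":0,"wx":0,"wy":0,"wz":0},{"dx":0,"dy":0,"dz":0,"wx":0,"wy":0,"wz":0}]' 0 40
python3 -m inch '[{"dx":0,"dy":0,"dz":-0.5,"wx":0,"wy":0,"wz":0},{"dx":0,"dy":0,"dz":-1,"wx":0,"wy":0,"wz":0},{"dx":0,"dy":0,"dz":-1.5,"wx":0,"wy":0,"wz":0},{"dx":0,"dy":0,"dz":-2,"wx":0,"wy":0,"wz":0},{"dx":0,"dy":0,"dz":-2.2,"wx":0,"wy":0,"wz":0},{"dx":0,"dy":2,"dz":-0.5,"wx":0,"wy":0,"wz":0},{"dx":0,"dy":3,"dz":0,"wx":0,"wy":0,"wz":0},{"dx":0,"dy":3,"dz":0,"wx":0,"wy":0,"wz":0},{"dx":-0.5,"dy":3,"dz":0,"wx":0,"wy":0,"wz":0},{"dx":-2,"dy":2,"dz":0,"wx":0,"wy":0,"wz":0}]'
python3 - <<'E'
from h import *
st();print(to([.500,-.3236,.163]))
E
```

```text
t: 59.32
tcp_pos: [0.635, -0.061, 0.1694]
tool_rot: [0.999, 0.05, -0.001, -0.0]
force: [0.2, 0.3, 1.5]
finger_gap: 0.8
gripper_force: 0.0
t: 59.95
tcp_pos: [0.6364, -0.061, 0.1713]
tool_rot: [0.999, 0.05, 0.001, 0.0]
force: [-0.7, 1.2, 6.9]
finger_gap: 0.376
gripper_force: 39.8
t: 61.2
tcp_pos: [0.6241, -0.1958, 0.246]
tool_rot: [0.999, 0.05, 0.0, 0.001]
force: [-0.0, -0.3, -1.3]
finger_gap: 0.376
gripper_force: 39.8
t 61.2 tcp [ 0.6241 -0.1958  0.246 ] F [-0.  -0.3 -1.3] gap 0.376 gf 39.8 q [-0.47  0.63  1.41 -0.    1.1   1.  ]
(array([-13.62,  11.48,   8.3 ]), array([ 0.1, -0. , -0.1]))
```

```bash
python3 -m inch '[{"dx":-2.5,"dy":2,"dz":0,"wx":0,"wy":0,"wz":0},{"dx":-3,"dy":2.5,"dz":0,"wx":0,"wy":0,"wz":0},{"dx":-3,"dy":2.5,"dz":0,"wx":0,"wy":0,"wz":0},{"dx":-2.7,"dy":2.3,"dz":0,"wx":0,"wy":0,"wz":0},{"dx":-1.6,"dy":1.4,"dz":0,"wx":0,"wy":0,"wz":0},{"dx":-0.6,"dy":0.5,"dz":0,"wx":0,"wy":0,"wz":0},{"dx":0,"dy":0,"dz":0,"wx":0,"wy":0,"wz":0},{"dx":0,"dy":0,"dz":0,"wx":0,"wy":0,"wz":0}]'
python3 - <<'E'
from h import *
st();print(to([.500,-.3236,.163]))
E
```

```text
t: 62.2
tcp_pos: [0.5024, -0.3168, 0.2464]
tool_rot: [0.999, 0.051, 0.0, -0.0]
force: [-0.5, -0.3, -2.2]
finger_gap: 0.381
gripper_force: 39.8
t 62.2 tcp [ 0.5024 -0.3168  0.2464] F [-0.5 -0.3 -2.2] gap 0.381 gf 39.8 q [-0.75  0.56  1.57  0.    1.02  0.72]
(array([-0.31,  0.66,  8.34]), array([-0., -0.,  0.]))
```

```bash
python3 -m inch '[{"dx":-0.1,"dy":0.6,"dz":1.5,"wx":0,"wy":0,"wz":0},{"dx":0,"dy":0,"dz":2.5,"wx":0,"wy":0,"wz":0},{"dx":0,"dy":0,"dz":2.3,"wx":0,"wy":0,"wz":0},{"dx":0,"dy":0,"dz":1,"wx":0,"wy":0,"wz":0},{"dx":0,"dy":0,"dz":0.5,"wx":0,"wy":0,"wz":0},{"dx":0,"dy":0,"dz":0.3,"wx":0,"wy":0,"wz":0},{"dx":0,"dy":0,"dz":0.2,"wx":0,"wy":0,"wz":0},{"dx":0,"dy":0,"dz":0,"wx":0,"wy":0,"wz":0},{"dx":0,"dy":0,"dz":0,"wx":0,"wy":0,"wz":0}]'
python3 -m inch '[{"dx":0,"dy":0,"dz":0,"wx":0,"wy":0,"wz":0},{"dx":0,"dy":0,"dz":0,"wx":0,"wy":0,"wz":0},{"dx":0,"dy":0,"dz":0,"wx":0,"wy":0,"wz":0}]' 0.6
python3 -m inch '[{"dx":0,"dy":0,"dz":-2.5,"wx":0,"wy":0,"wz":0},{"dx":0,"dy":0,"dz":-5,"wx":0,"wy":0,"wz":0},{"dx":0,"dy":0,"dz":-5,"wx":0,"wy":0,"wz":0},{"dx":0,"dy":-4,"dz":-2,"wx":0,"wy":0,"wz":0},{"dx":0,"dy":-5,"dz":0,"wx":0,"wy":0,"wz":0},{"dx":0,"dy":-5,"dz":0,"wx":0,"wy":0,"wz":0}]'
python3 - <<'E'
from h import *
s=st()
cv2.imwrite("pics/t4.png",eyes.snapshot("top")[:,:,::-1]); cv2.imwrite("pics/s4.png",eyes.snapshot("side")[:,:,::-1])
for p in('top0','t4','s3','s4'): print(p,blobs(f'pics/{p}.png'))
print(to([.597,.336,.30]))
E
```

```text
t: 63.32
tcp_pos: [0.5014, -0.3238, 0.1639]
tool_rot: [0.999, 0.05, 0.0, 0.0]
force: [-0.5, -0.0, -0.1]
finger_gap: 0.376
gripper_force: 40.0
t: 63.7
tcp_pos: [0.5014, -0.3237, 0.1636]
tool_rot: [0.999, 0.05, 0.0, 0.0]
force: [0.2, -1.3, 0.7]
finger_gap: 0.604
gripper_force: 0.0
t: 64.45
tcp_pos: [0.487, -0.1832, 0.3091]
tool_rot: [0.999, 0.05, 0.001, 0.0]
force: [0.6, 1.2, -0.9]
finger_gap: 0.605
gripper_force: 0.0
t 64.45 tcp [ 0.487  -0.1832  0.3091] F [ 0.6  1.2 -0.9] gap 0.605 gf 0.0 q [-0.57  0.38  1.69  0.    1.07  0.9 ]
top0 [(array([350.3, 128.4]), 45), (array([181.7, 191.1]), 206), (array([186.2, 251.5]), 208), (array([190.6, 284.5]), 221), (array([579.4, 302. ]), 31)]
t4 [(array([350.3, 128.5]), 45), (array([181.6, 191.1]), 203), (array([578.9, 301.7]), 29)]
s3 [(array([367.1, 167.3]), 139), (array([253.9, 198.4]), 27), (array([274.7, 340.9]), 341), (array([346.8, 344.4]), 349)]
s4 [(array([395.2, 107.1]), 25), (array([345.4, 165.9]), 135), (array([367.1, 167.2]), 139), (array([253.9, 198.4]), 27), (array([274.7, 340.9]), 343)]
(array([ 16.49, -50.09,   0.99]), array([-0.2,  0.1,  0.2]))
```

```bash
python3 -m inch '[{"dx":1.2,"dy":-3.8,"dz":0,"wx":-0.2,"wy":0.1,"wz":0.2},{"dx":1.7,"dy":-5.2,"dz":0,"wx":0,"wy":0,"wz":0},{"dx":1.7,"dy":-5.2,"dz":0,"wx":0,"wy":0,"wz":0},{"dx":1.7,"dy":-5.2,"dz":0,"wx":0,"wy":0,"wz":0},{"dx":1.7,"dy":-5.2,"dz":0,"wx":0,"wy":0,"wz":0},{"dx":1.7,"dy":-5.2,"dz":0,"wx":0,"wy":0,"wz":0},{"dx":1.7,"dy":-5.2,"dz":0,"wx":0,"wy":0,"wz":0},{"dx":1.7,"dy":-5.2,"dz":0,"wx":0,"wy":0,"wz":0},{"dx":1.7,"dy":-5.2,"dz":0,"wx":0,"wy":0,"wz":0},{"dx":1.7,"dy":-4.7,"dz":0.5,"wx":0,"wy":0,"wz":0}]' 1
python3 -m inch '[{"dx":0,"dy":0,"dz":0,"wx":0,"wy":0,"wz":0},{"dx":0,"dy":0,"dz":0,"wx":0,"wy":0,"wz":0},{"dx":0,"dy":0,"dz":0,"wx":0,"wy":0,"wz":0}]'
python3 - <<'E'
from h import *
st(); print(to([.597,.336,.1556])); c=cam("wrist"); cv2.imwrite("pics/w8.png",eyes.snapshot("wrist")[:,:,::-1])
print("pred cap",w2px("wrist",[.5951,.3358,.105],c),blobs('pics/w8.png'))
g=cv2.cvtColor(cv2.imread('pics/w8.png'),cv2.COLOR_BGR2GRAY)
print(cv2.HoughCircles(g[:260,200:440],cv2.HOUGH_GRADIENT,1.5,30,param1=120,param2=25,minRadius=15,maxRadius=32))
E
```

```text
t: 65.8
tcp_pos: [0.6038, 0.332, 0.3024]
tool_rot: [0.999, 0.049, 0.002, 0.002]
force: [0.6, -0.9, -0.3]
finger_gap: 1.001
gripper_force: 0.0
t: 66.18
tcp_pos: [0.6029, 0.3287, 0.3022]
tool_rot: [0.999, 0.048, 0.001, 0.002]
force: [0.4, -0.7, 0.2]
finger_gap: 1.002
gripper_force: 0.0
t 66.17 tcp [0.6029 0.3287 0.3022] F [ 0.4 -0.7  0.2] gap 1.002 gf 0.0 q [ 0.34  0.62  1.26 -0.    1.26  1.81]
(array([-0.54, -0.84, 14.66]), array([ 0.2, -0.1, -0.3]))
pred cap [310.53320142 198.92330821] [(array([311.2, 174.6]), 1290)]
[[[110.25     183.75      29.400002]]]
```

```bash
python3 -m inch '[{"dx":-0.5,"dy":-0.7,"dz":2,"wx":0.2,"wy":-0.1,"wz":-0.3},{"dx":0,"dy":0,"dz":5,"wx":0,"wy":0,"wz":0},{"dx":0,"dy":0,"dz":4.5,"wx":0,"wy":0,"wz":0},{"dx":0,"dy":0,"dz":2,"wx":0,"wy":0,"wz":0},{"dx":0,"dy":0,"dz":1,"wx":0,"wy":0,"wz":0},{"dx":0,"dy":0,"dz":0,"wx":0,"wy":0,"wz":0}]'
python3 -m inch '[{"dx":0,"dy":0,"dz":0,"wx":0,"wy":0,"wz":0},{"dx":0,"dy":0,"dz":0,"wx":0,"wy":0,"wz":0},{"dx":0,"dy":0,"dz":0,"wx":0,"wy":0,"wz":0},{"dx":0,"dy":0,"dz":0,"wx":0,"wy":0,"wz":0},{"dx":0,"dy":0,"dz":0,"wx":0,"wy":0,"wz":0},{"dx":0,"dy":0,"dz":0,"wx":0,"wy":0,"wz":0}]' 0 40
python3 -m inch '[{"dx":0,"dy":0,"dz":-0.7,"wx":0,"wy":0,"wz":0},{"dx":0,"dy":0,"dz":-1.5,"wx":0,"wy":0,"wz":0},{"dx":0,"dy":0,"dz":-2.3,"wx":0,"wy":0,"wz":0},{"dx":0,"dy":0,"dz":-2.3,"wx":0,"wy":0,"wz":0},{"dx":0,"dy":0,"dz":-0.5,"wx":0,"wy":0,"wz":0}]'
python3 - <<'E'
from h import *
st(); print(to(jig(0.001,0,.2285)))
E
```

```text
t: 66.97
tcp_pos: [0.5978, 0.3366, 0.1578]
tool_rot: [0.999, 0.051, 0.001, -0.0]
force: [0.3, -0.6, 0.4]
finger_gap: 1.003
gripper_force: 0.0
t: 67.72
tcp_pos: [0.5976, 0.3368, 0.1582]
tool_rot: [0.999, 0.051, 0.001, -0.0]
force: [-0.3, -1.9, 5.8]
finger_gap: 0.383
gripper_force: 39.9
t: 68.35
tcp_pos: [0.5981, 0.3372, 0.2325]
tool_rot: [0.999, 0.051, 0.002, -0.001]
force: [0.9, 0.4, -1.1]
finger_gap: 0.382
gripper_force: 39.8
t 68.35 tcp [0.5981 0.3372 0.2325] F [ 0.9  0.4 -1.1] gap 0.382 gf 39.8 q [0.35 0.69 1.33 0.   1.12 1.82]
(array([-0.19, 39.9 ,  0.36]), array([-0.1, -0.2,  0.1]))
```

```bash
python3 -m inch '[{"dx":0,"dy":1.5,"dz":0,"wx":0,"wy":0,"wz":0},{"dx":0,"dy":3,"dz":0,"wx":0,"wy":0,"wz":0},{"dx":0,"dy":3.6,"dz":0,"wx":0,"wy":0,"wz":0},{"dx":0,"dy":3.6,"dz":0,"wx":0,"wy":0,"wz":0},{"dx":0,"dy":3.6,"dz":0,"wx":0,"wy":0,"wz":0},{"dx":0,"dy":3.6,"dz":0,"wx":0,"wy":0,"wz":0},{"dx":0,"dy":3.6,"dz":0,"wx":0,"wy":0,"wz":0},{"dx":0,"dy":3.6,"dz":0,"wx":0,"wy":0,"wz":0},{"dx":0,"dy":3.6,"dz":0,"wx":0,"wy":0,"wz":0},{"dx":0,"dy":3.6,"dz":0,"wx":0,"wy":0,"wz":0}]' 
python3 -m inch '[{"dx":0,"dy":3.3,"dz":0,"wx":0,"wy":0,"wz":0},{"dx":0,"dy":2,"dz":0,"wx":0,"wy":0,"wz":0},{"dx":0,"dy":1.2,"dz":0,"wx":0,"wy":0,"wz":0},{"dx":0,"dy":0,"dz":0,"wx":0,"wy":0,"wz":0},{"dx":0,"dy":0,"dz":0,"wx":0,"wy":0,"wz":0},{"dx":0,"dy":0,"dz":0,"wx":0,"wy":0,"wz":0}]'
python3 - <<'E'
from h import *
st();print(to([.6375,-.0607,.171]))
E
```

```text
t: 69.6
tcp_pos: [0.6301, 0.0034, 0.2286]
tool_rot: [0.999, 0.051, -0.002, -0.0]
force: [1.3, -0.6, -0.9]
finger_gap: 0.381
gripper_force: 40.0
t: 70.35
tcp_pos: [0.6377, -0.058, 0.2301]
tool_rot: [0.999, 0.052, -0.0, -0.0]
force: [0.4, 0.8, -1.6]
finger_gap: 0.381
gripper_force: 39.9
t 70.35 tcp [ 0.6377 -0.058   0.2301] F [ 0.4  0.8 -1.6] gap 0.381 gf 39.9 q [-0.26  0.63  1.46  0.    1.05  1.2 ]
(array([-0.05,  0.27,  5.91]), array([-0. ,  0. ,  0.1]))
```

```bash
python3 -m inch '[{"dx":0,"dy":0.25,"dz":1,"wx":0,"wy":0,"wz":0},{"dx":0,"dy":0,"dz":1.5,"wx":0,"wy":0,"wz":0},{"dx":0,"dy":0,"dz":1.5,"wx":0,"wy":0,"wz":0},{"dx":0,"dy":0,"dz":0.8,"wx":0,"wy":0,"wz":0},{"dx":0,"dy":0,"dz":0.5,"wx":0,"wy":0,"wz":0},{"dx":0,"dy":0,"dz":0.4,"wx":0,"wy":0,"wz":0},{"dx":0,"dy":0,"dz":0.2,"wx":0,"wy":0,"wz":0},{"dx":0,"dy":0,"dz":0,"wx":0,"wy":0,"wz":0},{"dx":0,"dy":0,"dz":0,"wx":0,"wy":0,"wz":0}]' 
python3 -m inch '[{"dx":0,"dy":0,"dz":0,"wx":0,"wy":0,"wz":0},{"dx":0,"dy":0,"dz":0,"wx":0,"wy":0,"wz":0},{"dx":0,"dy":0,"dz":0,"wx":0,"wy":0,"wz":0},{"dx":0,"dy":0,"dz":0,"wx":0,"wy":0,"wz":0}]' 0.75
python3 - <<'E'
from h import *
st();print(to(jig(-.164,.001,.207)))
E
```

```text
t: 71.47
tcp_pos: [0.6381, -0.0614, 0.1712]
tool_rot: [0.999, 0.051, 0.0, -0.0]
force: [0.5, 1.4, -0.9]
finger_gap: 0.378
gripper_force: 40.0
t: 71.97
tcp_pos: [0.6382, -0.0618, 0.1712]
tool_rot: [0.999, 0.051, 0.0, 0.0]
force: [0.5, -0.7, -0.5]
finger_gap: 0.751
gripper_force: 0.0
t 71.97 tcp [ 0.6382 -0.0618  0.1712] F [ 0.5 -0.7 -0.5] gap 0.751 gf 0.0 q [-0.27  0.71  1.49 -0.    0.94  1.2 ]
(array([-16.6 ,  -0.32,  -3.58]), array([ 0. , -0. ,  0.1]))
```

```bash
python3 -m inch '[{"dx":0,"dy":0,"dz":-3,"wx":0,"wy":0,"wz":0},{"dx":0,"dy":0,"dz":-5,"wx":0,"wy":0,"wz":0},{"dx":-1,"dy":0,"dz":-3.4,"wx":0,"wy":0,"wz":0},{"dx":-5,"dy":-0.1,"dz":0,"wx":0,"wy":0,"wz":0},{"dx":-5,"dy":-0.1,"dz":0,"wx":0,"wy":0,"wz":0},{"dx":-5,"dy":-0.1,"dz":0,"wx":0,"wy":0,"wz":0},{"dx":-0.6,"dy":0,"dz":3,"wx":0,"wy":0,"wz":0},{"dx":0,"dy":0,"dz":3,"wx":0,"wy":0,"wz":0},{"dx":0,"dy":0,"dz":1.8,"wx":0,"wy":0,"wz":0},{"dx":0,"dy":0,"dz":0,"wx":0,"wy":0,"wz":0}]' 
python3 -m inch '[{"dx":0,"dy":0,"dz":0,"wx":0,"wy":0,"wz":0},{"dx":0,"dy":0,"dz":0,"wx":0,"wy":0,"wz":0},{"dx":0,"dy":0,"dz":0,"wx":0,"wy":0,"wz":0},{"dx":0,"dy":0,"dz":0,"wx":0,"wy":0,"wz":0},{"dx":0,"dy":0,"dz":0,"wx":0,"wy":0,"wz":0},{"dx":0,"dy":0,"dz":0,"wx":0,"wy":0,"wz":0}]' 0 20
python3 - <<'E'
from h import *
st();print(to(jig(-.164,.001,.207)))
E
```

```text
t: 73.22
tcp_pos: [0.472, -0.0755, 0.2062]
tool_rot: [0.999, 0.051, -0.001, -0.001]
force: [-0.1, 0.7, 0.5]
finger_gap: 0.748
gripper_force: 0.0
t: 73.97
tcp_pos: [0.4727, -0.0755, 0.2076]
tool_rot: [0.999, 0.051, 0.0, 0.0]
force: [-1.4, 2.1, 6.6]
finger_gap: 0.205
gripper_force: 21.7
t 73.97 tcp [ 0.4727 -0.0755  0.2076] F [-1.4  2.1  6.6] gap 0.205 gf 21.7 q [-0.39  0.49  1.89  0.    0.77  1.08]
(array([0.  , 0.01, 0.06]), array([ 0. , -0. ,  0.1]))
```

```bash
python3 -m inch '[{"dx":-0.73,"dy":0,"dz":0.5,"wx":0,"wy":0,"wz":0},{"dx":-0.68,"dy":0,"dz":0.56,"wx":0,"wy":0,"wz":0},{"dx":-0.62,"dy":0,"dz":0.63,"wx":0,"wy":0,"wz":0},{"dx":-0.54,"dy":0,"dz":0.68,"wx":0,"wy":0,"wz":0},{"dx":-0.48,"dy":0,"dz":0.75,"wx":0,"wy":0,"wz":0},{"dx":-0.39,"dy":0,"dz":0.78,"wx":0,"wy":0,"wz":0},{"dx":-0.31,"dy":0,"dz":0.82,"wx":0,"wy":0,"wz":0},{"dx":-0.23,"dy":0,"dz":0.85,"wx":0,"wy":0,"wz":0},{"dx":-0.13,"dy":0,"dz":0.87,"wx":0,"wy":0,"wz":0},{"dx":-0.05,"dy":0,"dz":0.88,"wx":0,"wy":0,"wz":0}]' 
python3 -m inch '[{"dx":0,"dy":0,"dz":0.4,"wx":0,"wy":0,"wz":0},{"dx":0,"dy":0,"dz":0,"wx":0,"wy":0,"wz":0},{"dx":0,"dy":0,"dz":0,"wx":0,"wy":0,"wz":0}]'
python3 -m inch '[{"dx":0,"dy":0,"dz":0,"wx":0,"wy":0,"wz":0},{"dx":0,"dy":0,"dz":0,"wx":0,"wy":0,"wz":0},{"dx":0,"dy":0,"dz":0,"wx":0,"wy":0,"wz":0},{"dx":0,"dy":0,"dz":-3,"wx":0,"wy":0,"wz":0},{"dx":0,"dy":0,"dz":-3,"wx":0,"wy":0,"wz":0},{"dx":0,"dy":0,"dz":0,"wx":0,"wy":0,"wz":0}]' 0.6
python3 -m inch '[{"dx":0,"dy":0,"dz":0,"wx":0,"wy":0,"wz":0},{"dx":0,"dy":0,"dz":0,"wx":0,"wy":0,"wz":0},{"dx":0,"dy":0,"dz":0,"wx":0,"wy":0,"wz":0},{"dx":0,"dy":0,"dz":0,"wx":0,"wy":0,"wz":0}]' 0
python3 - <<'E'
from h import *
st();print(to(jig(-.205,.001,.161)))
E
```

```text
t: 75.22
tcp_pos: [0.4308, -0.0799, 0.1333]
tool_rot: [0.999, 0.051, -0.001, -0.0]
force: [-2.7, 2.0, 30.2]
finger_gap: 0.203
gripper_force: 22.2
t: 75.6
tcp_pos: [0.431, -0.0798, 0.1309]
tool_rot: [0.999, 0.051, 0.0, 0.0]
force: [-2.8, 2.7, 19.5]
finger_gap: 0.204
gripper_force: 22.1
t: 76.35
tcp_pos: [0.4322, -0.0803, 0.1911]
tool_rot: [0.999, 0.051, 0.002, 0.001]
force: [-0.3, 0.4, -0.1]
finger_gap: 0.601
gripper_force: 0.0
t: 76.85
tcp_pos: [0.4311, -0.0798, 0.1894]
tool_rot: [0.999, 0.051, -0.0, -0.0]
force: [0.0, -0.8, 0.3]
finger_gap: 0.005
gripper_force: 0.0
t 76.85 tcp [ 0.4311 -0.0798  0.1894] F [ 0.  -0.8  0.3] gap 0.005 gf 0.0 q [-0.44  0.49  2.    0.    0.66  1.03]
(array([ 0.09, -0.  ,  2.84]), array([-0. ,  0.1,  0.1]))
```

```bash
python3 -m inch '[{"dx":0,"dy":0,"dz":1.5,"wx":0,"wy":0,"wz":0},{"dx":0,"dy":0,"dz":1,"wx":0,"wy":0,"wz":0},{"dx":0,"dy":0,"dz":0.35,"wx":0,"wy":0,"wz":0},{"dx":0,"dy":0,"dz":0.15,"wx":0,"wy":0,"wz":0},{"dx":0,"dy":0,"dz":0,"wx":0,"wy":0,"wz":0}]'
python3 -m inch '[{"dx":0,"dy":0,"dz":-2.5,"wx":0,"wy":0,"wz":0},{"dx":0,"dy":0,"dz":-3,"wx":0,"wy":0,"wz":0},{"dx":4,"dy":0,"dz":-3,"wx":0,"wy":0,"wz":0},{"dx":5,"dy":0,"dz":0,"wx":0,"wy":0,"wz":0},{"dx":5,"dy":0.1,"dz":0,"wx":0,"wy":0,"wz":0},{"dx":5,"dy":0,"dz":0,"wx":0,"wy":0,"wz":0},{"dx":1.5,"dy":0,"dz":0,"wx":0,"wy":0,"wz":0},{"dx":0,"dy":0,"dz":0,"wx":0,"wy":0,"wz":0}]' 0.8 30
python3 - <<'E'
from h import *
st();print(to([.6380,-.0613,.1700]))
E
```

```text
t: 77.47
tcp_pos: [0.4308, -0.0797, 0.1609]
tool_rot: [0.999, 0.051, -0.0, -0.0]
force: [-2.4, -0.6, 12.7]
finger_gap: -0.001
gripper_force: 5.9
t: 78.47
tcp_pos: [0.6359, -0.0597, 0.2445]
tool_rot: [0.999, 0.052, 0.0, 0.0]
force: [-0.9, -0.2, -0.6]
finger_gap: 0.795
gripper_force: 0.0
t 78.47 tcp [ 0.6359 -0.0597  0.2445] F [-0.9 -0.2 -0.6] gap 0.795 gf 0.0 q [-0.27  0.61  1.45 -0.    1.08  1.2 ]
(array([0.19, 0.18, 7.45]), array([ 0. , -0. ,  0.1]))
```

```bash
python3 -m inch '[{"dx":0.2,"dy":0.15,"dz":1.5,"wx":0,"wy":0,"wz":0},{"dx":0,"dy":0,"dz":2.5,"wx":0,"wy":0,"wz":0},{"dx":0,"dy":0,"dz":2.3,"wx":0,"wy":0,"wz":0},{"dx":0,"dy":0,"dz":1.1,"wx":0,"wy":0,"wz":0},{"dx":0,"dy":0,"dz":0,"wx":0,"wy":0,"wz":0}]' 
python3 -m inch '[{"dx":0,"dy":0,"dz":0,"wx":0,"wy":0,"wz":0},{"dx":0,"dy":0,"dz":0,"wx":0,"wy":0,"wz":0},{"dx":0,"dy":0,"dz":0,"wx":0,"wy":0,"wz":0},{"dx":0,"dy":0,"dz":0,"wx":0,"wy":0,"wz":0},{"dx":0,"dy":0,"dz":0,"wx":0,"wy":0,"wz":0}]' 0 40
python3 -m inch '[{"dx":0,"dy":0,"dz":-0.3,"wx":0,"wy":0,"wz":0},{"dx":0,"dy":0,"dz":0,"wx":0,"wy":0,"wz":0}]'
python3 -m inch '[{"dx":0,"dy":0,"dz":-0.1,"wx":0,"wy":0,"wz":0},{"dx":0,"dy":0,"dz":0,"wx":0,"wy":0,"wz":0}]'
python3 -m inch '[{"dx":0,"dy":0,"dz":-0.1,"wx":0,"wy":0,"wz":0},{"dx":0,"dy":0,"dz":0,"wx":0,"wy":0,"wz":0}]'
```

```text
t: 79.1
tcp_pos: [0.6363, -0.0612, 0.1698]
tool_rot: [0.999, 0.051, -0.001, -0.0]
force: [0.7, 0.8, -0.6]
finger_gap: 0.804
gripper_force: 0.0
t: 79.72
tcp_pos: [0.6379, -0.0612, 0.1721]
tool_rot: [0.999, 0.051, 0.001, 0.0]
force: [-1.1, 0.6, 6.3]
finger_gap: 0.38
gripper_force: 40.0
t: 79.97
tcp_pos: [0.6374, -0.0612, 0.1733]
tool_rot: [0.999, 0.051, -0.0, -0.0]
force: [1.0, -0.3, -3.0]
finger_gap: 0.382
gripper_force: 40.1
t: 80.22
tcp_pos: [0.6372, -0.0613, 0.1742]
tool_rot: [0.999, 0.051, -0.0, -0.0]
force: [1.6, -1.1, -5.0]
finger_gap: 0.378
gripper_force: 40.1
t: 80.47
tcp_pos: [0.6371, -0.0613, 0.1754]
tool_rot: [0.999, 0.051, -0.0, -0.0]
force: [0.7, -0.4, -7.0]
finger_gap: 0.38
gripper_force: 40.3
```

```bash
python3 -m inch '[{"dx":0,"dy":0,"dz":-0.1,"wx":0,"wy":0,"wz":0},{"dx":0,"dy":0,"dz":0,"wx":0,"wy":0,"wz":0}]'
python3 -m inch '[{"dx":0,"dy":0,"dz":-0.05,"wx":0,"wy":0,"wz":0},{"dx":0,"dy":0,"dz":0,"wx":0,"wy":0,"wz":0}]'
```

```text
t: 80.72
tcp_pos: [0.637, -0.0612, 0.1764]
tool_rot: [0.999, 0.051, -0.001, -0.0]
force: [1.5, -1.1, -9.0]
finger_gap: 0.382
gripper_force: 40.5
t: 80.97
tcp_pos: [0.637, -0.0612, 0.1769]
tool_rot: [0.999, 0.051, -0.001, -0.0]
force: [0.8, -0.9, -10.3]
finger_gap: 0.377
gripper_force: 40.6
```

```bash
python3 -m inch '[{"dx":0,"dy":0,"dz":-0.07,"wx":0,"wy":0,"wz":0},{"dx":0,"dy":0,"dz":0,"wx":0,"wy":0,"wz":0},{"dx":0,"dy":0,"dz":0,"wx":0,"wy":0,"wz":0}]'
python3 -m inch '[{"dx":0,"dy":0,"dz":0,"wx":0,"wy":0,"wz":0},{"dx":0,"dy":0,"dz":0,"wx":0,"wy":0,"wz":0},{"dx":0,"dy":0,"dz":0,"wx":0,"wy":0,"wz":0},{"dx":0,"dy":0,"dz":0,"wx":0,"wy":0,"wz":0},{"dx":0,"dy":0,"dz":0,"wx":0,"wy":0,"wz":0}]'
python3 - <<'E'
from h import *
cv2.imwrite("pics/s5.png",eyes.snapshot("side")[:,:,::-1]); crop('pics/s5.png','pics/c9.png',260,150,120,100,5)
E
python3 -m inch '[{"dx":0,"dy":0,"dz":0,"wx":0,"wy":0,"wz":0},{"dx":0,"dy":0,"dz":0,"wx":0,"wy":0,"wz":0},{"dx":0,"dy":0,"dz":0,"wx":0,"wy":0,"wz":0},{"dx":0,"dy":0,"dz":0,"wx":0,"wy":0,"wz":0},{"dx":0,"dy":0,"dz":0,"wx":0,"wy":0,"wz":0}]'
python3 -m inch '[{"dx":0,"dy":0,"dz":0.2,"wx":0,"wy":0,"wz":0},{"dx":0,"dy":0,"dz":0.2,"wx":0,"wy":0,"wz":0},{"dx":0,"dy":0,"dz":0.15,"wx":0,"wy":0,"wz":0},{"dx":0,"dy":0,"dz":0,"wx":0,"wy":0,"wz":0},{"dx":0,"dy":0,"dz":0,"wx":0,"wy":0,"wz":0}]'
```

```text
t: 81.35
tcp_pos: [0.637, -0.0612, 0.1777]
tool_rot: [0.999, 0.051, -0.001, -0.0]
force: [0.1, -0.7, -12.5]
finger_gap: 0.379
gripper_force: 40.7
t: 81.98
tcp_pos: [0.6371, -0.0612, 0.1779]
tool_rot: [0.999, 0.051, -0.0, -0.0]
force: [-0.9, -2.4, -13.0]
finger_gap: 0.379
gripper_force: 40.7
t: 82.65
tcp_pos: [0.6372, -0.0612, 0.178]
tool_rot: [0.999, 0.051, -0.0, -0.0]
force: [-2.3, -2.2, -12.5]
finger_gap: 0.38
gripper_force: 40.8
t: 83.28
tcp_pos: [0.638, -0.0611, 0.1734]
tool_rot: [0.999, 0.051, 0.001, 0.0]
force: [-0.4, -0.0, -3.7]
finger_gap: 0.377
gripper_force: 41.5
```

View pics/c9.png

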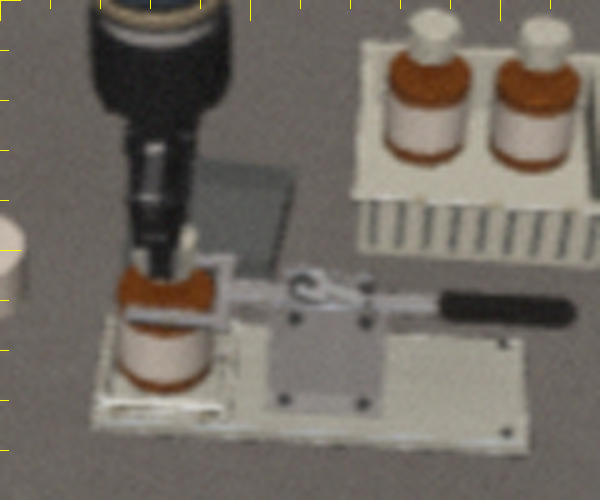

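The clamp is level on bottle 4's shoulder, and bottles 1 and 2 stand in the basket with their caps seated. Bottle 4 also held 12.5 N and came back, so it's sound. Reopening the clamp.

```bash
python3 -m inch '[{"dx":0,"dy":0,"dz":0.15,"wx":0,"wy":0,"wz":0},{"dx":0,"dy":0,"dz":0,"wx":0,"wy":0,"wz":0}]'
python3 -m inch '[{"dx":0,"dy":0,"dz":0,"wx":0,"wy":0,"wz":0},{"dx":0,"dy":0,"dz":0,"wx":0,"wy":0,"wz":0},{"dx":0,"dy":0,"dz":0,"wx":0,"wy":0,"wz":0}]' 0.75
python3 -m inch '[{"dx":0,"dy":0,"dz":-2,"wx":0,"wy":0,"wz":0},{"dx":0,"dy":0,"dz":-3.5,"wx":0,"wy":0,"wz":0},{"dx":-2,"dy":0,"dz":-2,"wx":0,"wy":0,"wz":0},{"dx":-5,"dy":0,"dz":0,"wx":0,"wy":0,"wz":0},{"dx":-5,"dy":-0.1,"dz":0,"wx":0,"wy":0,"wz":0},{"dx":-5,"dy":0,"dz":0,"wx":0,"wy":0,"wz":0},{"dx":-3.5,"dy":0,"dz":1,"wx":0,"wy":0,"wz":0},{"dx":0,"dy":0,"dz":0,"wx":0,"wy":0,"wz":0}]' 0.6 20
python3 - <<'E'
from h import *
st();print(to(jig(-.2045,.001,.134)))
E
```

```text
t: 83.52
tcp_pos: [0.6382, -0.0611, 0.1722]
tool_rot: [0.999, 0.051, 0.001, 0.0]
force: [-2.1, 0.8, 1.1]
finger_gap: 0.381
gripper_force: 42.1
t: 83.9
tcp_pos: [0.6379, -0.0614, 0.1713]
tool_rot: [0.999, 0.051, 0.001, 0.0]
force: [-0.8, 0.6, 0.9]
finger_gap: 0.747
gripper_force: 0.0
t: 84.9
tcp_pos: [0.4305, -0.0806, 0.2357]
tool_rot: [0.999, 0.05, -0.002, -0.001]
force: [0.9, 0.5, 0.1]
finger_gap: 0.605
gripper_force: 0.0
t 84.9 tcp [ 0.4305 -0.0806  0.2357] F [0.9 0.5 0.1] gap 0.605 gf 0.0 q [-0.44  0.4   1.96 -0.    0.79  1.03]
(array([ 0.24, -0.05, 10.17]), array([-0.1,  0.2, -0. ]))
```

```bash
python3 -m inch '[{"dx":0,"dy":-0.1,"dz":3,"wx":0,"wy":0,"wz":0},{"dx":0,"dy":0,"dz":4,"wx":0,"wy":0,"wz":0},{"dx":0,"dy":0,"dz":2,"wx":0,"wy":0,"wz":0},{"dx":0,"dy":0,"dz":1.1,"wx":0,"wy":0,"wz":0},{"dx":0,"dy":0,"dz":0,"wx":0,"wy":0,"wz":0}]' 
python3 -m inch '[{"dx":0,"dy":0,"dz":0,"wx":0,"wy":0,"wz":0},{"dx":0,"dy":0,"dz":0,"wx":0,"wy":0,"wz":0},{"dx":0,"dy":0,"dz":0,"wx":0,"wy":0,"wz":0},{"dx":0,"dy":0,"dz":0,"wx":0,"wy":0,"wz":0},{"dx":0,"dy":0,"dz":0,"wx":0,"wy":0,"wz":0}]' 0 25
python3 -m inch '[{"dx":0.05,"dy":0,"dz":-0.88,"wx":0,"wy":0,"wz":0},{"dx":0.13,"dy":0,"dz":-0.87,"wx":0,"wy":0,"wz":0},{"dx":0.23,"dy":0,"dz":-0.85,"wx":0,"wy":0,"wz":0},{"dx":0.31,"dy":0,"dz":-0.82,"wx":0,"wy":0,"wz":0},{"dx":0.39,"dy":0,"dz":-0.78,"wx":0,"wy":0,"wz":0},{"dx":0.48,"dy":0,"dz":-0.75,"wx":0,"wy":0,"wz":0},{"dx":0.54,"dy":0,"dz":-0.68,"wx":0,"wy":0,"wz":0},{"dx":0.62,"dy":0,"dz":-0.63,"wx":0,"wy":0,"wz":0},{"dx":0.68,"dy":0,"dz":-0.56,"wx":0,"wy":0,"wz":0},{"dx":0.73,"dy":0,"dz":-0.5,"wx":0,"wy":0,"wz":0}]' 
python3 -m inch '[{"dx":0.2,"dy":0,"dz":-0.15,"wx":0,"wy":0,"wz":0},{"dx":0,"dy":0,"dz":0,"wx":0,"wy":0,"wz":0},{"dx":0,"dy":0,"dz":0,"wx":0,"wy":0,"wz":0}]'
python3 - <<'E'
from h import *
st();print(to(jig(-.164,0.001,.207)))
E
```

```text
t: 85.52
tcp_pos: [0.4341, -0.0804, 0.1347]
tool_rot: [0.999, 0.051, 0.0, 0.0]
force: [-0.2, -0.2, -0.3]
finger_gap: 0.599
gripper_force: 0.0
t: 86.15
tcp_pos: [0.4337, -0.0796, 0.1359]
tool_rot: [0.999, 0.051, 0.001, -0.0]
force: [1.6, 4.9, 4.2]
finger_gap: 0.205
gripper_force: 24.7
t: 87.4
tcp_pos: [0.4742, -0.0755, 0.2085]
tool_rot: [0.999, 0.051, -0.001, -0.001]
force: [-2.5, 3.4, -5.2]
finger_gap: 0.196
gripper_force: 24.5
t: 87.78
tcp_pos: [0.4771, -0.0752, 0.2102]
tool_rot: [0.999, 0.051, 0.0, -0.0]
force: [-1.7, 4.5, -2.6]
finger_gap: 0.2
gripper_force: 24.7
t 87.78 tcp [ 0.4771 -0.0752  0.2102] F [-1.7  4.5 -2.6] gap 0.2 gf 24.7 q [-0.39  0.49  1.87  0.    0.78  1.08]
(array([-0.43, -0.  ,  0.32]), array([-0.1, -0. ,  0. ]))
```

```bash
python3 -m inch '[{"dx":0,"dy":0,"dz":0,"wx":0,"wy":0,"wz":0},{"dx":0,"dy":0,"dz":0,"wx":0,"wy":0,"wz":0},{"dx":0,"dy":0,"dz":0,"wx":0,"wy":0,"wz":0},{"dx":0,"dy":0,"dz":-2.5,"wx":0,"wy":0,"wz":0},{"dx":0,"dy":0,"dz":-5,"wx":0,"wy":0,"wz":0},{"dx":4,"dy":0,"dz":-0.7,"wx":0,"wy":0,"wz":0},{"dx":5,"dy":0,"dz":0,"wx":0,"wy":0,"wz":0},{"dx":5,"dy":0.1,"dz":0,"wx":0,"wy":0,"wz":0},{"dx":1.9,"dy":0,"dz":0,"wx":0,"wy":0,"wz":0},{"dx":0,"dy":0,"dz":0,"wx":0,"wy":0,"wz":0}]' 0.8
python3 - <<'E'
from h import *
st();print(to([.6380,-.0613,.1695]))
E
```

```text
t: 89.02
tcp_pos: [0.6361, -0.0606, 0.2915]
tool_rot: [0.999, 0.051, 0.001, 0.0]
force: [-0.9, -0.5, -0.2]
finger_gap: 0.801
gripper_force: 0.0
t 89.03 tcp [ 0.6361 -0.0606  0.2915] F [-0.9 -0.5 -0.2] gap 0.801 gf 0.0 q [-0.27  0.56  1.41 -0.    1.17  1.2 ]
(array([ 0.16,  0.08, 12.2 ]), array([ 0. , -0.1,  0.1]))
```

```bash
python3 -m inch '[{"dx":0.2,"dy":0.1,"dz":3,"wx":0,"wy":0,"wz":0},{"dx":0,"dy":0,"dz":5,"wx":0,"wy":0,"wz":0},{"dx":0,"dy":0,"dz":3,"wx":0,"wy":0,"wz":0},{"dx":0,"dy":0,"dz":1.2,"wx":0,"wy":0,"wz":0},{"dx":0,"dy":0,"dz":0,"wx":0,"wy":0,"wz":0}]' 
python3 -m inch '[{"dx":0,"dy":0,"dz":0,"wx":0,"wy":0,"wz":0},{"dx":0,"dy":0,"dz":0,"wx":0,"wy":0,"wz":0},{"dx":0,"dy":0,"dz":0,"wx":0,"wy":0,"wz":0},{"dx":0,"dy":0,"dz":0,"wx":0,"wy":0,"wz":0},{"dx":0,"dy":0,"dz":0,"wx":0,"wy":0,"wz":0}]' 0 40
python3 -m inch '[{"dx":0,"dy":0,"dz":-0.5,"wx":0,"wy":0,"wz":0},{"dx":0,"dy":0,"dz":-1,"wx":0,"wy":0,"wz":0},{"dx":0,"dy":0,"dz":-1.5,"wx":0,"wy":0,"wz":0},{"dx":0,"dy":0,"dz":-2,"wx":0,"wy":0,"wz":0},{"dx":0,"dy":0,"dz":-2.2,"wx":0,"wy":0,"wz":0},{"dx":0,"dy":2,"dz":-0.5,"wx":0,"wy":0,"wz":0},{"dx":0,"dy":3,"dz":0,"wx":0,"wy":0,"wz":0},{"dx":0,"dy":3,"dz":0,"wx":0,"wy":0,"wz":0},{"dx":-0.5,"dy":3,"dz":0,"wx":0,"wy":0,"wz":0},{"dx":-2,"dy":2,"dz":0,"wx":0,"wy":0,"wz":0}]'
python3 - <<'E'
from h import *
st();print(to([.4937,-.2499,.163]))
E
```

```text
t: 89.65
tcp_pos: [0.6364, -0.0614, 0.1697]
tool_rot: [0.999, 0.051, -0.001, -0.0]
force: [-0.7, 0.1, 0.4]
finger_gap: 0.795
gripper_force: 0.0
t: 90.28
tcp_pos: [0.6378, -0.0613, 0.1715]
tool_rot: [0.999, 0.051, 0.001, 0.0]
force: [-1.5, 1.1, 6.6]
finger_gap: 0.382
gripper_force: 39.8
t: 91.52
tcp_pos: [0.6257, -0.1963, 0.2463]
tool_rot: [0.999, 0.051, 0.0, 0.001]
force: [0.3, 1.3, -0.9]
finger_gap: 0.377
gripper_force: 39.8
t 91.53 tcp [ 0.6257 -0.1963  0.2463] F [ 0.3  1.3 -0.9] gap 0.377 gf 39.8 q [-0.47  0.63  1.41 -0.    1.1   1.  ]
(array([-13.68,   3.99,   8.32]), array([ 0.1, -0. , -0. ]))
```

```bash
python3 -m inch '[{"dx":-2.5,"dy":0.8,"dz":0,"wx":0,"wy":0,"wz":0},{"dx":-3,"dy":0.9,"dz":0,"wx":0,"wy":0,"wz":0},{"dx":-3,"dy":0.9,"dz":0,"wx":0,"wy":0,"wz":0},{"dx":-2.7,"dy":0.7,"dz":0,"wx":0,"wy":0,"wz":0},{"dx":-1.6,"dy":0.3,"dz":0,"wx":0,"wy":0,"wz":0},{"dx":-0.6,"dy":0,"dz":0,"wx":0,"wy":0,"wz":0},{"dx":0,"dy":0,"dz":0,"wx":0,"wy":0,"wz":0},{"dx":0,"dy":0,"dz":0,"wx":0,"wy":0,"wz":0}]'
python3 - <<'E'
from h import *
st();print(to([.4937,-.2499,.163]))
E
```

```text
t: 92.52
tcp_pos: [0.4966, -0.2426, 0.2469]
tool_rot: [0.999, 0.051, 0.0, 0.0]
force: [-0.3, 0.3, -1.4]
finger_gap: 0.378
gripper_force: 39.8
t 92.53 tcp [ 0.4966 -0.2426  0.2469] F [-0.3  0.3 -1.4] gap 0.378 gf 39.8 q [-0.66  0.51  1.67  0.    0.96  0.81]
(array([-0.37,  0.7 ,  8.39]), array([ 0. , -0. ,  0.1]))
```

```bash
python3 -m inch '[{"dx":-0.3,"dy":0.6,"dz":1.5,"wx":0,"wy":0,"wz":0},{"dx":0,"dy":0,"dz":2.5,"wx":0,"wy":0,"wz":0},{"dx":0,"dy":0,"dz":2.3,"wx":0,"wy":0,"wz":0},{"dx":0,"dy":0,"dz":1,"wx":0,"wy":0,"wz":0},{"dx":0,"dy":0,"dz":0.5,"wx":0,"wy":0,"wz":0},{"dx":0,"dy":0,"dz":0.3,"wx":0,"wy":0,"wz":0},{"dx":0,"dy":0,"dz":0.25,"wx":0,"wy":0,"wz":0},{"dx":0,"dy":0,"dz":0,"wx":0,"wy":0,"wz":0},{"dx":0,"dy":0,"dz":0,"wx":0,"wy":0,"wz":0}]'
python3 -m inch '[{"dx":0,"dy":0,"dz":0,"wx":0,"wy":0,"wz":0},{"dx":0,"dy":0,"dz":0,"wx":0,"wy":0,"wz":0},{"dx":0,"dy":0,"dz":0,"wx":0,"wy":0,"wz":0}]' 0.58
python3 -m inch '[{"dx":0,"dy":0,"dz":-2.5,"wx":0,"wy":0,"wz":0},{"dx":0,"dy":0,"dz":-5,"wx":0,"wy":0,"wz":0},{"dx":0,"dy":0,"dz":-5,"wx":0,"wy":0,"wz":0},{"dx":0,"dy":-4,"dz":-2,"wx":0,"wy":0,"wz":0},{"dx":0,"dy":-5,"dz":0,"wx":0,"wy":0,"wz":0},{"dx":-3,"dy":-5,"dz":0,"wx":0,"wy":0,"wz":0},{"dx":-3,"dy":-5,"dz":0,"wx":0,"wy":0,"wz":0},{"dx":0,"dy":-3,"dz":0,"wx":0,"wy":0,"wz":0},{"dx":0,"dy":0,"dz":0,"wx":0,"wy":0,"wz":0}]'
python3 - <<'E'
from h import *
s=st()
cv2.imwrite("pics/t6.png",eyes.snapshot("top")[:,:,::-1]); cv2.imwrite("pics/s6.png",eyes.snapshot("side")[:,:,::-1])
a=cv2.imread('pics/t6.png')[100:310,130:480]; b=cv2.imread('pics/s6.png')[130:270,220:420]
cv2.imwrite('pics/c10.png',np.vstack([cv2.resize(a,(500,300)),cv2.resize(b,(500,300))[:300]]))
E
```

```text
t: 93.65
tcp_pos: [0.4937, -0.2491, 0.1637]
tool_rot: [0.999, 0.051, 0.0, 0.0]
force: [-0.9, -0.4, -0.4]
finger_gap: 0.384
gripper_force: 40.0
t: 94.02
tcp_pos: [0.4935, -0.2489, 0.1633]
tool_rot: [0.999, 0.051, 0.0, 0.0]
force: [0.3, 0.2, -0.1]
finger_gap: 0.58
gripper_force: 0.0
t: 95.15
tcp_pos: [0.4102, -0.0345, 0.3085]
tool_rot: [0.999, 0.053, -0.0, -0.0]
force: [0.0, -0.2, -0.0]
finger_gap: 0.578
gripper_force: 0.0
t 95.15 tcp [ 0.4102 -0.0345  0.3085] F [ 0.  -0.2 -0. ] gap 0.578 gf 0.0 q [-0.36  0.23  1.93  0.    0.98  1.11]
```

View pics/c10.png

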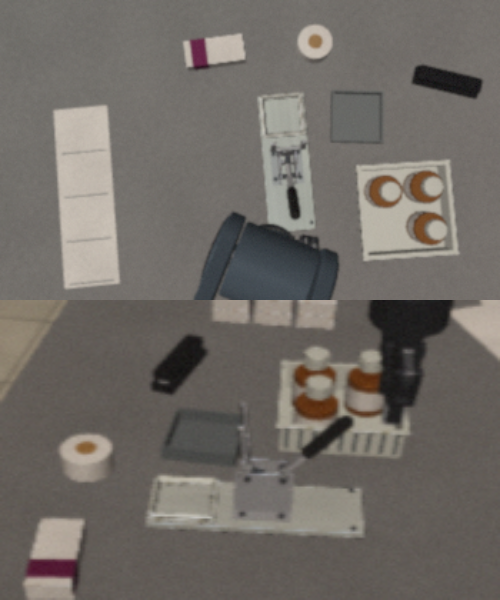

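All three bottles stand in the basket with their caps seated. The clamp is open, the tray is empty, and the carton, label roll and stapler are where they were. Handing in.

```bash
python3 -c "
from station import workorder
print(workorder.sign_off())"
```

```text
the job is handed in; nothing more can be done
None
```

I checked bottles 1, 2 and 4 in order (place 3 was empty); each cap held a pull of about 12–13 N for over a second, so all three stand in the white basket, the grey tray is empty, the clamp is open, the carton, label roll and stapler are undisturbed, and the job is handed in.

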